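# Close up a panel dry-fit in the crank-driven press

## Robot

A 7-joint arm with a two-finger parallel gripper is mounted at the origin on a cart in front of the work surface, level with it; the furniture and walls round the work are solid. World frame = base frame: x ahead of the robot, y to its left, z up, the work surface at z = 0. Lengths are in m, angles in rad, forces in N, time in s.
With the tool pointing down it reaches from about 0.425 to 0.875 m from the base axis. Payload 4.7 kg.
Tool frame: the origin (TCP) lies at the very end of the fingers, on their centre line; the grasp point (between the pads) lies 19 mm behind it (grip_point_offset is the distance from the TCP to the grasp point, in m); x points along the fingers, z is the direction in which the jaws open and shut, and the axes are right-handed (so a half turn about x gives the same grasp; the last joint's range is limited). The gripper opens to 87 mm and grips with 3 to 60 N. Pads are 19 mm wide; open, the fingers measure 117 mm over their backs; the gripper's body (75 mm by 190 mm) begins 51 mm behind the grasp point.
Start: joints at [-1.209, 0.321, -0.07, 1.45, 0.023, 1.371, -0.057], TCP at [0.222, 0.611, 0.223] pointing down, gripper open.
Joint ranges: [-2.86, 2.86], [-0.3, 2.09], [-1.38, 1.24], [0.06, 2.45], [-1.56, 4.7], [0.09, 2.05], [-2.69, 2.69]. Speed limits (rad/s): [2.57, 2.57, 3.14, 3.14, 3.14, 3.14, 3.14].

## Interface

Orientations are given as a rotation vector (axis times angle).
In Python, from bench import get_state, get_image, calibration, close_job, grip_point_offset gives the robot as it stands.
- The arm moves only by the tool play_rows, never from a script. Its argument "targets" is a list of rows, each an object with "claw": the closure, from 0 (fully open) to 1 (shut); "linear": the shift along the tool's x, y, z as a fraction of full scale, a list of three; "rotation": the turn, a rotation vector about the tool's x, y, z as a fraction of full scale, a list of three. In form: [{"claw": claw, "linear": [x, y, z], "rotation": [wx, wy, wz]}, ...]. A call has 1 to 10 rows; each row shifts and turns the pose as measured when the row begins, along the tool's axes as they then stand; what a row does not reach is not made up. Full scale, the value 1, is 2.5 cm for a shift and 90 degrees for a turn. A row lasts 1/12 s, in which the tool goes at most 41.7 mm and 7.16 degrees, less where a joint would pass 70% of its speed; a pose out of reach is approached as far as the arm can. A call with a number of a shift or a turn outside -1 to 1 is refused whole. A call with a gripper value outside its range is refused whole. The fingers move at their own pace and stop on an object; "newtons" is the grip in N (left out, the last holds). Time passes only in rows, so rows that do not move let the fingers close. It gives the time, the measured TCP pose, the force and the opening at its end, in the units of the state.
- get_state(): the state, without advancing time (a new reading comes with each control period).
- get_image(name): name is "scene" or "top"; returns the picture (400x640x3 uint8, blue, green, red); there is no depth.
- calibration(name): a dict with "fx", "fy", "cx", "cy" (pixels), "rvec" (rotation vector, rad) and "tvec" (3), from world to camera coordinates, as OpenCV has them. Camera axes: x right, y down, z forward; pixel columns grow to the right and rows downward; lengths in m; the calibration is good to about 2 mm. A picture is of the moment at which its call begins. calibration takes no time and is no camera call.
- close_job(): hands the job in, once; it reports no verdict.
The state is a dict: "time": time; "joint_positions": joint angles; "qd": joint speeds; "joint_torque": joint torques, N m; "position": TCP position; "tool_rot": TCP orientation; "ft_force": force on the tool from outside, world axes, zero at the start; "torque": the same for the moment, N m; "grip_width": opening from 0.0 (shut) to 1.0 (fully open).
Only numpy, scipy, OpenCV 4.12 (cv2) and the standard library are available. Lean on these libraries where they do the work, as an engineer would, in place of code of your own. Each camera call takes 0.05 s, during which the arm holds its last target. There are 200 camera calls.

## Task

Do the dry fit for an edge-glued panel: lay every loose wooden stave flat across the two rails of the panel press, side by side between fence and jaw and centred so that their ends are level, set the crank key on the splined shaft, turn it until the splines mesh and push it fully home, then crank clockwise until the jaw has closed all the staves firmly together against the fence. Leave them clamped, take the key off and stand it back upright in its tray, without disturbing the other tools lying about.

Things in the scene. Friction and masses are not known exactly. Their poses are not given: they have to be found in the camera images.
- press: fixed panel press: two level aluminium rails along its y axis, each 22 mm wide, centred at x = -50 and +50 mm, tops 45 mm above the bench, a 78 mm gap between. Origin: on the bench under its middle; x across the rails (the way the staves lie), y towards the fixed fence. At y = -190 mm a grey gearbox (122 mm in x, 66 mm in y, 70 mm high) carries the upright shaft
- fence: fixed wooden-faced fence of the press. Origin: middle of its pressing face at rail-top height, at y = +155 mm of the press; axes as the press; the face looks to -y, is 146 mm wide and rises 32 mm above the rails; 24 mm thick
- jaw: sprung wooden pressure face of the moving jaw. Origin: middle of the face at rail-top height, at y = -117 mm of the press + 24 mm for each radian of joint shaft; axes as the press; it looks to +y, is 146 mm wide and rises 31 mm above the rails. Pressed against the staves it yields up to 7 mm (4 N rising to 12 N), then meets a hard stop; jaw 35 mm thick
- shaft (a joint): turn of the upright splined shaft, rad: grows clockwise seen from above, which closes the jaw by 24 mm a radian; starts anywhere from 0 (fully open) to 0.5. A brake in the gearbox (0.4 N m, about 6 N at the crank handle) holds the jaw and its pressure where it is left; firmly closed is felt as a stop at the handle
- shaft_seat (a point): centre of the flat steel face (58 mm across, 74 mm above the bench) round the shaft's foot, on which the key's socket lands. z up; x along one of six splines, turning with the shaft. Splines every 60 degrees, 34 mm over their tips, 5 mm wide, 26 mm tall from this face; the plain 22 mm core ends 34 mm up in a tapered nose
- key: loose crank key of dark steel, 0.41 kg. Origin: centre of its open socket rim, on which it stands; z its axis, x along the crank arm. Socket 52 mm across, 36 mm deep, six inner teeth from 3 mm inside the rim. It goes home (rim on shaft_seat) only when its x and the shaft's agree to a multiple of 60 degrees, within 6 degrees and 1.5 mm; unmeshed it stops 23 mm too high
- key_hub (a point): the key's grip for lifting: middle of the bright hub, 26 mm square (sides along key x and y), on the axis 66 mm above the socket rim; hub from 22 mm below to 20 mm above this point. The flat crank arm (18 mm wide) leaves along +x with its upper side 22 mm below this point. Axes as the key
- key_handle (a point): crank handle: upright wooden sleeve 22 mm across and 46 mm tall that spins freely on its pin, 70 mm from the key's axis along key x. Point: middle of the sleeve, 4 mm higher than key_hub; the arm's upper side is 25 mm below it. Its own yaw means nothing
- tray: fixed shallow wooden tray for the key, 130 mm (x) by 150 mm (y) outside, walls 6 mm thick and 20 mm high, floor 6 mm thick. Origin: centre of its underside on the bench. The crank arm stands above the walls and may reach over them, but the handle reaches 82 mm from the key's axis: point the arm away from the gearbox
- stave0_mid (a point): wooden stave, a plain straight strip 35 mm wide, 160 mm long and 22 mm thick, one of two to four alike (absent ones read None); starts flat and loose on the bench left of the press. Point: the middle of the stave, half-way up; y along its length, x across its width, z up
- stave1_mid (a point): wooden stave, a plain straight strip 35 mm wide, 160 mm long and 22 mm thick, one of two to four alike (absent ones read None); starts flat and loose on the bench left of the press. Point: the middle of the stave, half-way up; y along its length, x across its width, z up
- stave2_mid (a point): wooden stave, a plain straight strip 35 mm wide, 160 mm long and 22 mm thick, one of two to four alike (absent ones read None); starts flat and loose on the bench left of the press. Point: the middle of the stave, half-way up; y along its length, x across its width, z up
- stave3_mid (a point): wooden stave, a plain straight strip 35 mm wide, 160 mm long and 22 mm thick, one of two to four alike (absent ones read None); starts flat and loose on the bench left of the press. Point: the middle of the stave, half-way up; y along its length, x across its width, z up
- plane: iron block plane, 48x155x54 mm, behind the press; origin: centre of its underside; not part of the job
- square: try square, 124x200x16 mm, at the front right of the bench; origin: centre of its underside; not part of the job
- pencil: flat red carpenter's pencil, 14x186x8 mm, on the bench in front of the press; origin: centre of its underside; not part of the job
- measure: yellow tape measure, 66x84x36 mm, at the front of the bench; origin: centre of its underside; not part of the job
- brush: flat paint brush, 50x201x16 mm, behind the tray; origin: centre of its underside; not part of the job
- mallet: beech mallet, 131x326x64 mm, behind the press; origin: centre of its underside; not part of the job
There are look-alikes about, which are no part of the job. What is shaped like the part that bears stave0_mid but purple is not meant.

How it is judged:
By the outcome, as a careful person would: the job done as asked, in the order asked, and still so for the second after the job is handed in, with the robot touching nothing.
Of stave0, stave1, stave2, stave3 only 2 to 4 are there at a start; the rules pass over those that are not, and their reading is None.
At some moment in a run one of stave0, stave1, stave2, stave3 may be knocked a few centimetres aside while the robot is not near it.
Once in a run the grip may slacken for a moment while it holds something.
It also fails if it takes over 210 s, if anything falls off the work surface, if the arm or the gripper's body presses on something with over 40 N, if the wrist force passes 120 N, or if a joint passes its speed limit or range.

## Working session

There is one attempt and no reset: what is moved stays moved. The work goes in short steps, Python scripts to look and compute and a tool call to move; the robot and the scene stay as the last step left them, time stands still between calls to the robot, and variables do not carry over. Pictures are saved under pics/ and viewed, about 12 in all and at most 16, crops included, and the job is handed in when it is done.

Besides the shell and the picture viewer there is one more tool, called after "Request:" in YAML: its name, and indented under it one key for each argument. play_rows: Moves the arm, as the interface text tells. Shift numbers are shares of 2.5 cm and turn numbers shares of 90 degrees, none past 1 either way. Its arguments: {"type":"object","properties":{"targets":{"type":"array"},"newtons":{"type":"number"}},"required":["targets"]}

```bash
ls; mkdir -p pics; python3 - <<'E'
from bench import *
import cv2,numpy as np
s=get_state();print(s)
print(grip_point_offset if not callable(grip_point_offset) else grip_point_offset())
for n in("scene","top"):
    cv2.imwrite(f"pics/{n}0.png",get_image(n)); print(calibration(n))
E
```

```text
pics
{'time': 0.0, 'joint_positions': array([-1.20888939,  0.32180878, -0.07007932,  1.45165815,  0.02258174,
        1.37079053, -0.05691544]), 'qd': array([-0.00011299, -0.00025923, -0.00058906,  0.00166104,  0.00031529,
        0.0009306 , -0.00018425]), 'joint_torque': array([ 1.13507388e-04, -4.91283917e+01, -4.03621774e-01, -3.12523842e+01,
       -6.37484458e-02,  4.39285592e-02,  1.85033882e-04]), 'position': array([0.22140221, 0.61055188, 0.22147915]), 'tool_rot': array([-0.95044256,  1.35543002,  0.94855083]), 'ft_force': array([-0.56345861, -0.20984965, -0.02823337]), 'torque': array([ 0.00870564,  0.00799469, -0.00882044]), 'grip_width': 1.001270112134157}
0.0187
{'fx': 399.61173815081725, 'fy': 399.61173815081725, 'cx': 321.1266508354582, 'cy': 202.334392945696, 'rvec': array([ 2.18072254, -1.18917363,  0.43205017]), 'tvec': array([-0.32748556,  0.3622288 ,  1.11297905])}
{'fx': 408.6149123027681, 'fy': 408.6149123027681, 'cx': 315.5698098321151, 'cy': 200.90241323289428, 'rvec': array([ 2.03417061, -2.18835156,  0.23803383]), 'tvec': array([-0.01848927,  0.55296798,  1.09059943])}
```

View pics/scene0.png

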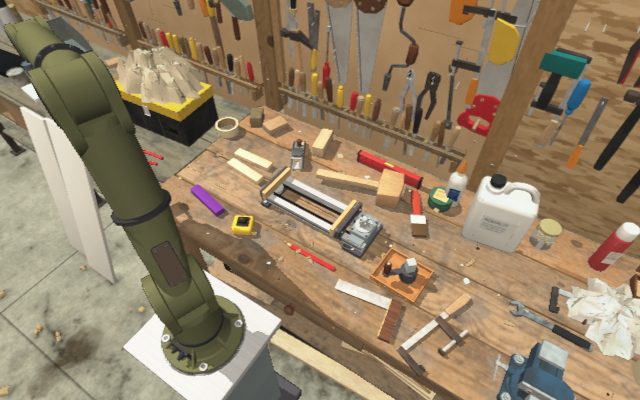

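View pics/top0.png

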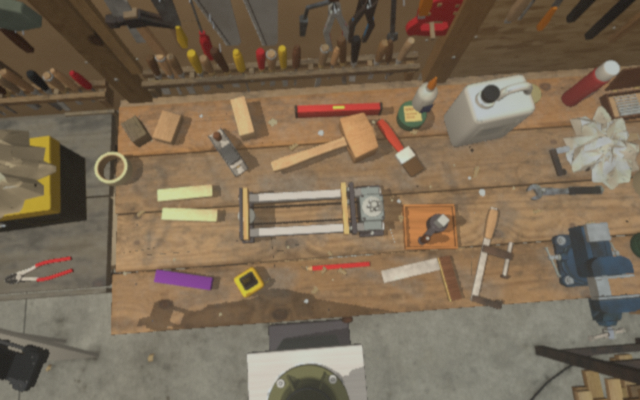

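Seen: two yellow-green staves in top view at (186,192) and (190,214), the purple look-alike at (183,280), wood blocks at (243,117) and (167,127), which don't match the description. The press's fence is at (244,213), its jaw at (348,208) and its shaft at about (371,205). The key is in the tray at (435,228).

```bash
cat > h.py <<'E'
from bench import *
import cv2,numpy as np
from scipy.spatial.transform import Rotation as R
C={n:calibration(n) for n in("scene","top")}
def K(c): return np.array([[c['fx'],0,c['cx']],[0,c['fy'],c['cy']],[0,0,1]])
def ray(n,p):
    c=C[n];Rm=R.from_rotvec(c['rvec']).as_matrix();o=-Rm.T@c['tvec']
    p=np.atleast_2d(np.asarray(p,float));d=np.c_[(p[:,0]-c['cx'])/c['fx'],(p[:,1]-c['cy'])/c['fy'],np.ones(len(p))]@Rm
    return o,d
def onz(n,p,z):
    o,d=ray(n,p);return o+d*((z-o[2])/d[:,2])[:,None]
def proj(n,X):
    c=C[n];return cv2.projectPoints(np.atleast_2d(np.asarray(X,float)),c['rvec'],c['tvec'],K(c),None)[0][:,0]
def mask(img,lo,hi): return cv2.inRange(cv2.cvtColor(img,cv2.COLOR_BGR2HSV),lo,hi)
def rects(n,m,z,amin=100):
    r=[]
    for c in cv2.findContours(m,cv2.RETR_EXTERNAL,cv2.CHAIN_APPROX_NONE)[0]:
        if cv2.contourArea(c)<amin: continue
        P=onz(n,c[:,0],z)[:,:2].astype(np.float32)
        r.append((cv2.contourArea(c),c[:,0].mean(0).round(),cv2.minAreaRect(P)))
    return r
E
python3 - <<'E'
from h import *
for n in("scene","top"):
    i=cv2.imread(f"pics/{n}0.png")
    m=mask(i,(22,40,140),(45,255,255))
    for r in rects(n,m,.022 ): print(n,r)
i=cv2.imread("pics/top0.png");a=cv2.resize(i[165:265,225:475],None,fx=3.2,fy=3.2,interpolation=cv2.INTER_CUBIC)
s=cv2.imread("pics/scene0.png");b=cv2.resize(s[160:300,250:450],None,fx=2,fy=2,interpolation=cv2.INTER_CUBIC)
c=cv2.resize(i[170:300,140:220],None,fx=2,fy=2)
o=np.zeros((600,800,3),np.uint8);o[:320]=a;o[320:600,:400]=b;o[320:580,420:580]=c
cv2.imwrite("pics/crop1.png",o)
E
```

```text
scene (192.5, array([178., 359.]), ((-0.09418903291225433, -0.003754235804080963), (0.13317066431045532, 0.030617084354162216), 87.8747329711914))
scene (765.5, array([311., 356.]), ((0.1017393097281456, -0.27788954973220825), (0.03727241978049278, 0.204228475689888), 3.064466714859009))
scene (128.0, array([226., 303.]), ((0.09411785751581192, -0.001999359577894211), (0.08438104391098022, 0.023975607007741928), 87.28950500488281))
scene (9264.5, array([ 57., 330.]), ((-0.19115616381168365, 0.3488253951072693), (0.41320547461509705, 0.5011296272277832), 31.896242141723633))
scene (157.0, array([117., 246.]), ((0.05058400705456734, 0.424734503030777), (0.06962645798921585, 0.06652490049600601), 2.5986602306365967))
scene (249.5, array([550., 226.]), ((0.8813968300819397, -0.7200800776481628), (0.06544491648674011, 0.06858374923467636), 84.5311279296875))
scene (248.0, array([242., 223.]), ((0.3436163365840912, 0.14538291096687317), (0.06389026343822479, 0.06788477301597595), 28.196002960205078))
scene (105.5, array([440., 194.]), ((0.8199517130851746, -0.36591917276382446), (0.0549547
[... 1758 characters left out ...]
(602.5, array([183., 193.]), ((0.6116337776184082, 0.3203427195549011), (0.038515135645866394, 0.16046802699565887), 1.1915010213851929))
top (528.0, array([ 34., 200.]), ((0.6366427540779114, 0.7785243391990662), (0.10558532178401947, 0.12934355437755585), 4.289567947387695))
top (795.5, array([110., 167.]), ((0.7037178874015808, 0.5386822819709778), (0.09759479016065598, 0.09557584673166275), 85.84783935546875))
top (244.0, array([ 42., 147.]), ((0.7746053338050842, 0.7514814734458923), (0.08588200807571411, 0.056476887315511703), 3.7041916847229004))
top (100.0, array([535.,  93.]), ((0.8472609519958496, -0.7619740962982178), (0.02765955962240696, 0.05740600824356079), 79.12337493896484))
```

View pics/crop1.png

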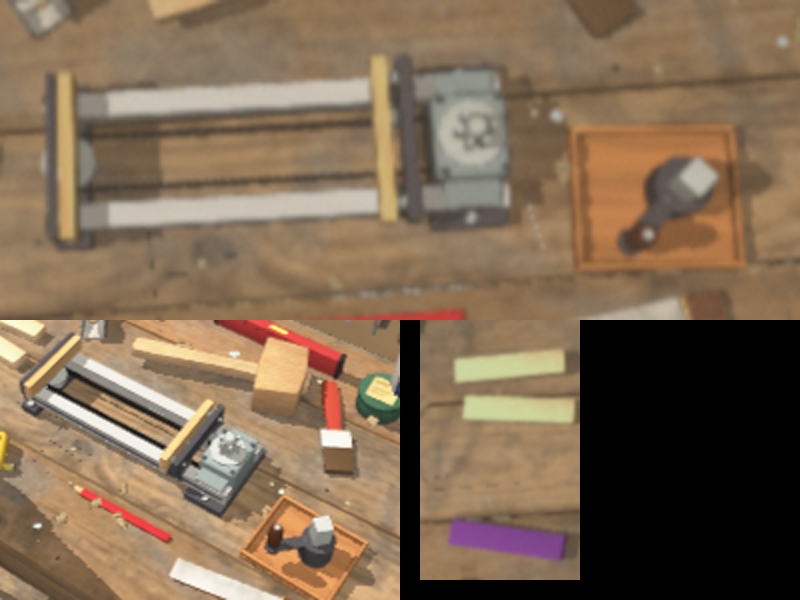

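The crop confirms the two yellow-green staves, with only the purple bar looking like them. It also shows the press, the shaft at crop (470,130) and the key standing in the tray with its hub at (695,178) and its handle at (638,238).

```bash
python3 - <<'E'
from h import *
i=cv2.imread("pics/top0.png");s=cv2.imread("pics/scene0.png")
def cr(p): return np.array(p)/3.2+[225,165]
print('cam',ray('top',[[0,0]])[0],ray('scene',[[0,0]])[0])
# staves yaw
for n,im in(("top",i),("scene",s)):
    m=mask(im,(22,40,140),(45,255,255))
    for a,c,r in rects(n,m,.022):
        if .12<max(r[1])<.18 and .028<min(r[1])<.042 and r[0][1]>.2:
            b=cv2.boxPoints(r);e=[b[1]-b[0],b[2]-b[1]];L=max(e,key=np.linalg.norm);print(n,r[0],r[1],'long dir deg',np.degrees(np.arctan2(L[1],L[0]))%180)
# rails: whitish mask inside area
m=np.zeros(i.shape[:2],np.uint8);m[180:245,258:345]=cv2.inRange(cv2.cvtColor(i,cv2.COLOR_BGR2HSV),(0,0,165),(180,60,255))[180:245,258:345]
for a,c,r in rects('top',m,.045): print('rail',c,r[0],r[1],r[2])
# wood faces
m=mask(i,(12,70,150),(24,200,255));w=np.zeros_like(m);w[175:245,235:355]=m[175:245,235:355]
for a,c,r in rects('top',w,.077,40): print('wood',c,r[0],r[1],r[2])
m=mask(i,(5,140,120),(14,255,255));w=np.zeros_like(m);w[195:260,395:465]=m[195:260,395:465]
for a,c,r in rects('top',w,.02): print('tray',c,r[0],r[1],r[2])
print('fence face ends',onz('top',cr([[76,70],[77,238]]),.077),'jaw face ends',onz('top',cr([[371,57],[379,220]]),.076))
print('shaft',onz('top',cr([[471,130]]),.09))
print('tray corners',onz('top',cr([[570,126],[738,124],[746,268],[576,270]]),.02))
print('hub top',onz('top',cr([[699,178]]),.092),'scene',onz('scene',[[250+320/2,160+(523-320)/2]],.092))
print('handle top',onz('top',cr([[648,233]]),.099),'scene',onz('scene',[[250+275/2,160+(527-320)/2]],.099))
st=get_state();print(R.from_rotvec(st['tool_rot']).as_matrix().round(3))
c=cv2.resize(i[185:225,348:392],None,fx=12,fy=12,interpolation=cv2.INTER_CUBIC)
d=cv2.resize(i[208:252,405:455],None,fx=6,fy=6,interpolation=cv2.INTER_CUBIC)
e=cv2.resize(s[212:252,338:388],None,fx=5,fy=5,interpolation=cv2.INTER_CUBIC)
o=np.zeros((480,800,3),np.uint8);o[:,:528]=c;o[:264,528:]=d[:,:272];o[270:470,540:790]=e
cv2.imwrite("pics/crop2.png",o)
E
```

```text
cam [ 0.30598932 -0.03837451  1.18339363] [-0.19455932 -0.52289174  1.07977301]
top (0.5456198453903198, 0.30795103311538696) (0.16265562176704407, 0.03745467960834503) long dir deg 83.587585
top (0.6116337776184082, 0.3203427195549011) (0.038515135645866394, 0.16046802699565887) long dir deg 91.1915
scene (0.5441716909408569, 0.30664414167404175) (0.15921568870544434, 0.03487803041934967) long dir deg 83.49197
scene (0.6097509860992432, 0.3204667270183563) (0.03595801442861557, 0.16106760501861572) long dir deg 91.372215
rail [301. 229.] (0.4753795266151428, -0.011228024959564209) (0.23412251472473145, 0.021115098148584366) 88.95103454589844
rail [299. 195.] (0.5750065445899963, -0.013494640588760376) (0.23495544493198395, 0.02114166133105755) 89.20144653320312
wood [300. 213.] (0.5144296884536743, -0.01469527930021286) (0.1407908797264099, 0.034356869757175446) 88.14785766601562
wood [245. 212.] (0.5290204286575317, 0.13749049603939056) (0.013867522589862347, 0.14931906759738922) 89.15332794189453
wood [337. 225.] (0.5110436677932739, -0.0937788262963295) (0.13302361965179443, 0.17
[... 236 characters left out ...]
0.12809976935386658) 86.35515594482422
fence face ends [[0.59988699 0.12462551 0.077     ]
 [0.45288641 0.12942898 0.077     ]] jaw face ends [[ 0.59314253 -0.13313767  0.076     ]
 [ 0.44964635 -0.12754227  0.076     ]]
shaft [[ 0.51912216 -0.21155918  0.09      ]]
tray corners [[ 0.52991426 -0.31284746  0.02      ]
 [ 0.52064183 -0.46561062  0.02      ]
 [ 0.39039693 -0.45360864  0.02      ]
 [ 0.39966116 -0.30265527  0.02      ]]
hub top [[ 0.46344641 -0.39942086  0.092     ]] scene [[ 0.46077929 -0.39756848  0.092     ]]
handle top [[ 0.41948269 -0.34822813  0.099     ]] scene [[ 0.41539996 -0.3473552   0.099     ]]
[[-0.001 -0.94   0.341]
 [-0.002  0.341  0.94 ]
 [-1.    -0.    -0.002]]
```

View pics/crop2.png

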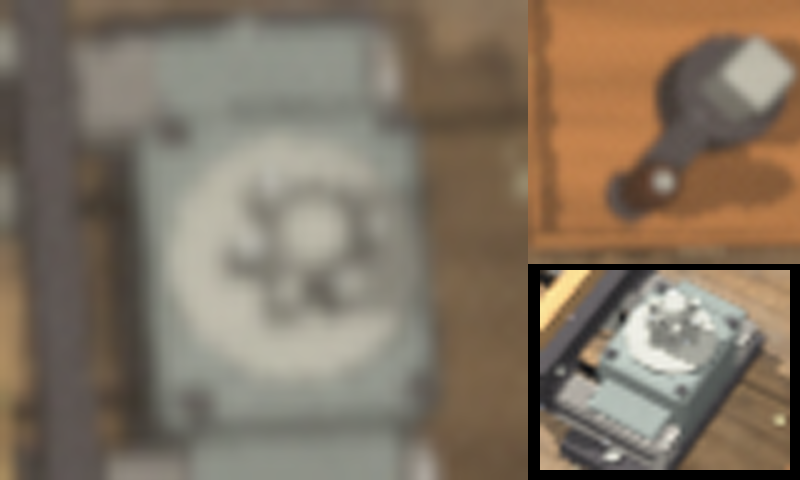

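Seen: the seat disc is centred near (295,255) in the 12x crop, with the nose at (312,235). The spline phase is too blurred to read, so I'll find it by feel. The key's arm points towards the handle at lower left.

```bash
cat > go.py <<'E'
import sys
from h import *
# usage: go.py x y z yawdeg : remaining turn (units about tool x), then shift in tool axes AFTER that turn (units of 25mm)
def st():
    s=get_state();M=R.from_rotvec(s['tool_rot']).as_matrix();return s,M
def show():
    s,M=st();print('t %.1f pos %s yaw %.1f tilt %s F %s T %s w %.1fmm q1 %.2f q7 %.2f'%(s['time'],s['position'].round(4),np.degrees(np.arctan2(M[1,2],M[0,2])),M[:2,0].round(3),s['ft_force'].round(1),s['torque'].round(2),s['grip_width']*87,s['joint_positions'][0],s['joint_positions'][6]))
def plan(x,y,z,yaw):
    s,M=st();cur=np.degrees(np.arctan2(M[1,2],M[0,2]));d=(yaw-cur+180)%360-180
    th=np.radians(yaw);T=np.array([[0,0,-1],[np.sin(th),-np.cos(th),0],[np.cos(th),np.sin(th),0]])
    v=T@(np.array([x,y,z])-s['position'])
    # leveling rotvec in the tool frame
    des=T.T; e=R.from_matrix(M.T@des).as_rotvec()
    print('to',(x,y,z,yaw),'turn units',round(-d/90,3),'rotvec units',np.round(np.degrees(e)/90,3),'shift units',(v/.025).round(2))
show()
if len(sys.argv)>4: plan(*map(float,sys.argv[1:5]))
E
python3 - <<'E'
from h import *
i=cv2.imread("pics/top0.png")
hsv=cv2.cvtColor(i,cv2.COLOR_BGR2HSV)
m=np.zeros(i.shape[:2],np.uint8);m[180:245,262:340]=cv2.inRange(hsv,(0,0,165),(180,60,255))[180:245,262:340]
pts=[]
for c in cv2.findContours(m,0,cv2.CHAIN_APPROX_NONE)[0]:
    if cv2.contourArea(c)<100: continue
    P=onz('top',c[:,0],.045)[:,:2]; P=P[(P[:,1]>-.1)&(P[:,1]<.07)]
    mid=np.median(P[:,0])
    for g in(P[P[:,0]>mid],P[P[:,0]<mid]):
        k=np.polyfit(g[:,1],g[:,0],1);print('edge slope deg',np.degrees(k[0]).round(2),'x at y=-.03:',np.polyval(k,-.03).round(4))
print('seat',onz('top',[[348+295/12,185+255/12]],.074),'nose',onz('top',[[348+312/12,185+235/12]],.108))
cr=lambda p:np.array(p)/3.2+[225,165]
print('fence foot',onz('top',cr([[76,70],[77,238]]),.045)[:,:2],'jaw foot',onz('top',cr([[371,57],[379,220]]),.045)[:,:2])
E
python3 go.py .545 .3073 .15 -6.5
```

```text
edge slope deg 0.88 x at y=-.03: 0.4842
edge slope deg 1.06 x at y=-.03: 0.4659
edge slope deg 0.73 x at y=-.03: 0.5839
edge slope deg 1.01 x at y=-.03: 0.5659
seat [[ 0.52040117 -0.21500656  0.074     ]] nose [[ 0.51810497 -0.21386439  0.108     ]]
fence foot [[0.60838734 0.12933993]
 [0.45713509 0.13428232]] jaw foot [[ 0.601181   -0.13579043]
 [ 0.45366783 -0.1300384 ]]
t 0.1 pos [0.2214 0.6106 0.2216] yaw 70.1 tilt [-0.001 -0.002] F [-1.   0.1 -0.4] T [ 0.03 -0.04 -0.04] w 87.1mm q1 -1.21 q7 -0.06Traceback (most recent call last):
  File "go.py", line 16, in <module>
    if len(sys.argv)>4: plan(*map(float,sys.argv[1:5]))
                        ~~~~^^^^^^^^^^^^^^^^^^^^^^^^^^^
  File "go.py", line 13, in plan
    des=T.T; e=R.from_matrix(M.T@des).as_rotvec()
               ~~~~~~~~~~~~~^^^^^^^^^
  File "scipy/spatial/transform/_rotation.pyx", line 1143, in scipy.spatial.transform._rotation.Rotation.from_matrix
ValueError: Non-positive determinant (left-handed or null coordinate frame) in rotation matrix 0: [[ 9.99998483e-01  1.71291894e-03 -3.15168461e-04]
 [ 9.11558276e-05 -2.32183339e-01 -9.72672036e-01]
 [ 1.73928522e-03 -9.72670532e-01  2.32183143e-01]].
```

Request:
play_rows:
  targets:
    - {"claw": 0.3, "linear": [0, 0, 0], "rotation": [0.08, 0, 0]}
    - {"claw": 0.3, "linear": [0, 0, 0], "rotation": [0.08, 0, 0]}
    - {"claw": 0.3, "linear": [0, 0, 0], "rotation": [0.08, 0, 0]}
    - {"claw": 0.3, "linear": [0, 0, 0], "rotation": [0.08, 0, 0]}
    - {"claw": 0.3, "linear": [0, 0, 0], "rotation": [0.08, 0, 0]}
    - {"claw": 0.3, "linear": [0, 0, 0], "rotation": [0.08, 0, 0]}
    - {"claw": 0.3, "linear": [0, 0, 0], "rotation": [0.08, 0, 0]}
    - {"claw": 0.3, "linear": [0, 0, 0], "rotation": [0.08, 0, 0]}
    - {"claw": 0.3, "linear": [0, 0, 0], "rotation": [0.08, 0, 0]}
    - {"claw": 0.3, "linear": [0, 0, 0], "rotation": [0.08, 0, 0]}

```text
time: 0.93
position: [0.2203, 0.6071, 0.2145]
tool_rot: [0.016, 1.575, -0.036]
ft_force: [1.0, 0.3, -0.6]
grip_width: 0.699
```

```bash
sed -i 's/\[np.sin(th),-np.cos(th),0\]/[-np.sin(th),np.cos(th),0]/' go.py; python3 go.py .545 .3073 .15 -6.5
```

```text
t 0.9 pos [0.2203 0.6071 0.2145] yaw -1.9 tilt [-0.004 -0.013] F [ 1.   0.3 -0.6] T [-0.08  0.08 -0.06] w 60.8mm q1 -1.34 q7 -1.27
to (0.545, 0.3073, 0.15, -6.5) turn units 0.051 rotvec units [ 0.051 -0.002  0.008] shift units [  2.58 -10.44  14.26]
```

Request:
play_rows:
  targets:
    - {"claw": 0.3, "linear": [0, 0, 0], "rotation": [0.05, 0, 0]}
    - {"claw": 0.3, "linear": [0.1, -0.7, 0.95], "rotation": [0, 0, 0]}
    - {"claw": 0.3, "linear": [0.1, -0.7, 0.95], "rotation": [0, 0, 0]}
    - {"claw": 0.3, "linear": [0.1, -0.7, 0.95], "rotation": [0, 0, 0]}
    - {"claw": 0.3, "linear": [0.1, -0.7, 0.95], "rotation": [0, 0, 0]}
    - {"claw": 0.3, "linear": [0.1, -0.7, 0.95], "rotation": [0, 0, 0]}
    - {"claw": 0.3, "linear": [0.1, -0.7, 0.95], "rotation": [0, 0, 0]}
    - {"claw": 0.3, "linear": [0.1, -0.7, 0.95], "rotation": [0, 0, 0]}
    - {"claw": 0.3, "linear": [0.1, -0.7, 0.95], "rotation": [0, 0, 0]}
    - {"claw": 0.3, "linear": [0.1, -0.7, 0.95], "rotation": [0, 0, 0]}

```text
time: 1.77
position: [0.4101, 0.4232, 0.1857]
tool_rot: [0.066, 1.582, -0.095]
ft_force: [-0.4, 0.9, -0.5]
grip_width: 0.698
```

```bash
python3 go.py .545 .3073 .1 -6.5
```

```text
t 1.8 pos [0.4101 0.4232 0.1857] yaw -5.9 tilt [-0.014 -0.018] F [-0.4  0.9 -0.5] T [-0.06  0.02  0.04] w 60.7mm q1 -1.06 q7 -0.90
to (0.545, 0.3073, 0.1, -6.5) turn units 0.007 rotvec units [ 0.007 -0.007  0.012] shift units [ 3.43 -4.    5.89]
```

Request:
play_rows:
  targets:
    - {"claw": 0.3, "linear": [0.4, -0.6, 0.88], "rotation": [0.007, -0.007, 0.012]}
    - {"claw": 0.3, "linear": [0.4, -0.6, 0.88], "rotation": [0, 0, 0]}
    - {"claw": 0.3, "linear": [0.4, -0.6, 0.88], "rotation": [0, 0, 0]}
    - {"claw": 0.3, "linear": [0.4, -0.6, 0.88], "rotation": [0, 0, 0]}
    - {"claw": 0.3, "linear": [0.4, -0.6, 0.88], "rotation": [0, 0, 0]}
    - {"claw": 0.3, "linear": [0.4, -0.6, 0.88], "rotation": [0, 0, 0]}
    - {"claw": 0.3, "linear": [0.4, -0.4, 0.6], "rotation": [0, 0, 0]}
    - {"claw": 0.3, "linear": [0, 0, 0], "rotation": [0, 0, 0]}

```text
time: 2.43
position: [0.5542, 0.2912, 0.1098]
tool_rot: [0.093, 1.569, -0.102]
ft_force: [-0.9, -0.5, -0.0]
grip_width: 0.699
```

```bash
python3 go.py .545 .3073 .005 -6.5; python3 - <<'E'
from h import *
for n in("scene","top"):
    i=get_image(n); cv2.imwrite(f"pics/{n}1.png",i)
    for a,c,r in rects(n,mask(i,(22,40,140),(45,255,255)),.022,60):
        if r[0][0]>.45 and r[0][0]<.7 and -.1<r[0][1]<.5: print(n,a,c,r)
E
```

```text
t 2.4 pos [0.5542 0.2912 0.1098] yaw -7.1 tilt [-0.001 -0.006] F [-0.9 -0.5 -0. ] T [-0.17  0.06 -0.  ] w 60.9mm q1 -0.81 q7 -0.56
to (0.545, 0.3073, 0.005, -6.5) turn units -0.007 rotvec units [-0.007  0.     0.004] shift units [ 4.19  0.6  -0.44]
top 327.0 [201. 215.] ((0.5415287613868713, 0.27306196093559265), (0.09247402846813202, 0.036268770694732666), 81.38872528076172)
top 240.5 [199. 192.] ((0.609528660774231, 0.2762858271598816), (0.07270217686891556, 0.03604572266340256), 85.83645629882812)
```

Request:
play_rows:
  targets:
    - {"claw": 0.43, "linear": [0.2, 0.6, -0.44], "rotation": [-0.007, 0, 0.004]}
    - {"claw": 0.43, "linear": [0.2, 0, 0], "rotation": [0, 0, 0]}
    - {"claw": 0.43, "linear": [0, 0, 0], "rotation": [0, 0, 0]}

```text
time: 2.78
position: [0.5396, 0.3181, 0.102]
tool_rot: [0.088, 1.57, -0.074]
ft_force: [-0.3, -0.3, -0.4]
grip_width: 0.59
```

```bash
python3 go.py .545 .3073 .005 -6.5
```

```text
t 2.8 pos [0.5396 0.3181 0.102 ] yaw -5.9 tilt [-0.     0.009] F [-0.3 -0.3 -0.4] T [-0.2   0.06 -0.02] w 51.4mm q1 -0.84 q7 -0.58
to (0.545, 0.3073, 0.005, -6.5) turn units 0.007 rotvec units [ 0.007 -0.001 -0.005] shift units [ 3.88 -0.4   0.26]
```

Request:
play_rows:
  targets:
    - {"claw": 0.43, "linear": [0.5, -0.15, 0.1], "rotation": [0.006, 0, -0.004]}
    - {"claw": 0.43, "linear": [0.6, -0.1, 0.1], "rotation": [0, 0, 0]}
    - {"claw": 0.43, "linear": [0.6, 0, 0], "rotation": [0, 0, 0]}
    - {"claw": 0.43, "linear": [0.3, 0, 0], "rotation": [0, 0, 0]}
    - {"claw": 0.43, "linear": [0, 0, 0], "rotation": [0, 0, 0]}
    - {"claw": 0.43, "linear": [0, 0, 0], "rotation": [0, 0, 0]}

```text
time: 3.28
position: [0.5397, 0.3184, 0.0488]
tool_rot: [0.083, 1.571, -0.077]
ft_force: [-0.1, -0.1, 0.1]
grip_width: 0.568
```

```bash
python3 go.py .545 .3073 .005 -6.5
```

```text
t 3.3 pos [0.5397 0.3184 0.0488] yaw -5.8 tilt [-0.001  0.004] F [-0.1 -0.1  0.1] T [-0.11  0.03  0.01] w 49.4mm q1 -0.83 q7 -0.56
to (0.545, 0.3073, 0.005, -6.5) turn units 0.007 rotvec units [ 0.007 -0.001 -0.003] shift units [ 1.75 -0.42  0.26]
```

Request:
play_rows:
  targets:
    - {"claw": 0.43, "linear": [0, -0.4, 0.26], "rotation": [0.007, 0, -0.003]}
    - {"claw": 0.43, "linear": [0, 0, 0], "rotation": [0, 0, 0]}
    - {"claw": 0.43, "linear": [0, 0, 0], "rotation": [0, 0, 0]}

```text
time: 3.53
position: [0.5461, 0.3074, 0.0499]
tool_rot: [0.089, 1.57, -0.089]
ft_force: [-1.3, 0.6, 0.2]
grip_width: 0.568
```

```bash
python3 go.py .545 .3073 .005 -6.5
```

```text
t 3.5 pos [0.5461 0.3074 0.0499] yaw -6.5 tilt [-0.001 -0.   ] F [-1.3  0.6  0.2] T [-0.01  0.11  0.06] w 49.4mm q1 -0.82 q7 -0.56
to (0.545, 0.3073, 0.005, -6.5) turn units 0.0 rotvec units [ 0. -0.  0.] shift units [ 1.79 -0.01 -0.04]
```

Single moves from rest are accurate. Now I'll descend and grip.

Request:
play_rows:
  targets:
    - {"claw": 0.43, "linear": [0.5, 0, 0], "rotation": [0, 0, 0]}
    - {"claw": 0.43, "linear": [0.5, 0, 0], "rotation": [0, 0, 0]}
    - {"claw": 0.43, "linear": [0.5, 0, 0], "rotation": [0, 0, 0]}
    - {"claw": 0.43, "linear": [0.2, 0, 0], "rotation": [0, 0, 0]}
    - {"claw": 0.43, "linear": [0, 0, 0], "rotation": [0, 0, 0]}

```text
time: 3.95
position: [0.5476, 0.3071, 0.0045]
tool_rot: [0.092, 1.567, -0.089]
ft_force: [-0.3, -1.0, -0.7]
grip_width: 0.57
```

Request:
play_rows:
  newtons: 30
  targets:
    - {"claw": 1, "linear": [0, 0, 0], "rotation": [0, 0, 0]}
    - {"claw": 1, "linear": [0, 0, 0], "rotation": [0, 0, 0]}
    - {"claw": 1, "linear": [0, 0, 0], "rotation": [0, 0, 0]}
    - {"claw": 1, "linear": [0, 0, 0], "rotation": [0, 0, 0]}

```text
time: 4.28
position: [0.5466, 0.3069, 0.003]
tool_rot: [0.09, 1.569, -0.09]
ft_force: [-0.1, -0.7, -1.5]
grip_width: 0.403
```

```bash
python3 go.py .545 .3073 .12 88.8
```

```text
t 4.3 pos [0.5466 0.3069 0.003 ] yaw -6.6 tilt [-0.  0.] F [-0.1 -0.7 -1.5] T [-0.04  0.03 -0.04] w 35.1mm q1 -0.80 q7 -0.54
to (0.545, 0.3073, 0.12, 88.8) turn units -1.06 rotvec units [-1.06 -0.   -0.  ] shift units [-4.68  0.06  0.02]
```

Request:
play_rows:
  targets:
    - {"claw": 1, "linear": [-0.8, 0, 0], "rotation": [0, 0, 0]}
    - {"claw": 1, "linear": [-0.9, 0, 0], "rotation": [0, 0, 0]}
    - {"claw": 1, "linear": [-0.9, 0, 0], "rotation": [0, 0, 0]}
    - {"claw": 1, "linear": [-0.9, 0, 0], "rotation": [0, 0, 0]}
    - {"claw": 1, "linear": [-0.8, 0, 0], "rotation": [0, 0, 0]}
    - {"claw": 1, "linear": [0, 0, 0], "rotation": [-0.08, 0, 0]}
    - {"claw": 1, "linear": [0, 0, 0], "rotation": [-0.08, 0, 0]}
    - {"claw": 1, "linear": [0, 0, 0], "rotation": [-0.08, 0, 0]}
    - {"claw": 1, "linear": [0, 0, 0], "rotation": [-0.08, 0, 0]}
    - {"claw": 1, "linear": [0, 0, 0], "rotation": [-0.08, 0, 0]}

```text
time: 5.12
position: [0.5478, 0.308, 0.1203]
tool_rot: [-0.403, 1.527, 0.406]
ft_force: [0.3, 0.1, 0.0]
grip_width: 0.399
```

Request:
play_rows:
  targets:
    - {"claw": 1, "linear": [0, 0, 0], "rotation": [-0.08, 0, 0]}
    - {"claw": 1, "linear": [0, 0, 0], "rotation": [-0.08, 0, 0]}
    - {"claw": 1, "linear": [0, 0, 0], "rotation": [-0.08, 0, 0]}
    - {"claw": 1, "linear": [0, 0, 0], "rotation": [-0.08, 0, 0]}
    - {"claw": 1, "linear": [0, 0, 0], "rotation": [-0.08, 0, 0]}
    - {"claw": 1, "linear": [0, 0, 0], "rotation": [-0.08, 0, 0]}
    - {"claw": 1, "linear": [0, 0, 0], "rotation": [-0.08, 0, 0]}
    - {"claw": 1, "linear": [0, 0, 0], "rotation": [-0.05, 0, 0]}
    - {"claw": 1, "linear": [0, 0, 0], "rotation": [0, 0, 0]}

```text
time: 5.87
position: [0.5493, 0.3083, 0.1248]
tool_rot: [-1.14, 1.238, 1.137]
ft_force: [0.5, 0.6, -0.2]
grip_width: 0.402
```

```bash
python3 go.py .527 .084 .12 88.9
```

```text
t 5.9 pos [0.5493 0.3083 0.1248] yaw 84.7 tilt [0.011 0.007] F [ 0.5  0.6 -0.2] T [ 0.04  0.01 -0.02] w 35.0mm q1 -0.64 q7 0.95
to (0.527, 0.084, 0.12, 88.9) turn units -0.047 rotvec units [-0.047  0.005  0.007] shift units [ 0.19  0.72 -8.99]
```

Request:
play_rows:
  targets:
    - {"claw": 1, "linear": [0, 0, -0.5], "rotation": [-0.047, 0.005, 0.007]}
    - {"claw": 1, "linear": [0, 0.1, -1], "rotation": [0, 0, 0]}
    - {"claw": 1, "linear": [0, 0.1, -1], "rotation": [0, 0, 0]}
    - {"claw": 1, "linear": [0, 0.1, -1], "rotation": [0, 0, 0]}
    - {"claw": 1, "linear": [0, 0.1, -1], "rotation": [0, 0, 0]}
    - {"claw": 1, "linear": [0, 0.1, -1], "rotation": [0, 0, 0]}
    - {"claw": 1, "linear": [0, 0.1, -1], "rotation": [0, 0, 0]}
    - {"claw": 1, "linear": [0, 0.1, -1], "rotation": [0, 0, 0]}
    - {"claw": 1, "linear": [0, 0, -0.5], "rotation": [0, 0, 0]}
    - {"claw": 1, "linear": [0, 0, 0], "rotation": [0, 0, 0]}

```text
time: 6.7
position: [0.5256, 0.1037, 0.1268]
tool_rot: [-1.18, 1.219, 1.182]
ft_force: [-0.1, -0.6, 0.4]
grip_width: 0.402
```

Request:
play_rows:
  targets:
    - {"claw": 1, "linear": [0, 0, 0], "rotation": [0, 0, 0]}
    - {"claw": 1, "linear": [0, 0, 0], "rotation": [0, 0, 0]}

```text
time: 6.87
position: [0.5262, 0.105, 0.1274]
tool_rot: [-1.178, 1.218, 1.18]
ft_force: [-0.0, 0.7, -0.6]
grip_width: 0.402
```

```bash
python3 go.py .527 .084 .07 88.9
```

```text
t 6.9 pos [0.5262 0.105  0.1274] yaw 87.8 tilt [0.006 0.007] F [-0.   0.7 -0.6] T [0.04 0.04 0.06] w 35.0mm q1 -0.42 q7 1.32
to (0.527, 0.084, 0.07, 88.9) turn units -0.013 rotvec units [-0.013  0.005  0.004] shift units [ 2.3  -0.05 -0.84]
```

Request:
play_rows:
  targets:
    - {"claw": 1, "linear": [0, -0.05, -0.84], "rotation": [-0.013, 0.005, 0.004]}
    - {"claw": 1, "linear": [0, 0, 0], "rotation": [0, 0, 0]}
    - {"claw": 1, "linear": [0, 0, 0], "rotation": [0, 0, 0]}
    - {"claw": 1, "linear": [0.5, 0, 0], "rotation": [0, 0, 0]}
    - {"claw": 1, "linear": [0.8, 0, 0], "rotation": [0, 0, 0]}
    - {"claw": 1, "linear": [0.6, 0, 0], "rotation": [0, 0, 0]}
    - {"claw": 1, "linear": [0.3, 0, 0], "rotation": [0, 0, 0]}
    - {"claw": 1, "linear": [0, 0, 0], "rotation": [0, 0, 0]}
    - {"claw": 1, "linear": [0, 0, 0], "rotation": [0, 0, 0]}

```text
time: 7.62
position: [0.5293, 0.1004, 0.0715]
tool_rot: [-1.205, 1.204, 1.208]
ft_force: [0.6, 0.6, -0.0]
grip_width: 0.398
```

```bash
python3 go.py .527 .084 .049 88.9
```

```text
t 7.6 pos [0.5293 0.1004 0.0715] yaw 89.9 tilt [0.003 0.006] F [ 0.6  0.6 -0. ] T [-0.    0.01  0.04] w 34.6mm q1 -0.41 q7 1.38
to (0.527, 0.084, 0.049, 88.9) turn units 0.011 rotvec units [0.011 0.004 0.002] shift units [ 0.9   0.08 -0.66]
```

Request:
play_rows:
  targets:
    - {"claw": 1, "linear": [0, 0, -0.4], "rotation": [0.011, 0.004, 0.002]}
    - {"claw": 1, "linear": [0, 0, -0.3], "rotation": [0, 0, 0]}
    - {"claw": 1, "linear": [0, 0, 0], "rotation": [0, 0, 0]}
    - {"claw": 1, "linear": [0, 0, 0], "rotation": [0, 0, 0]}

```text
time: 7.95
position: [0.5308, 0.0824, 0.0739]
tool_rot: [-1.196, 1.217, 1.192]
ft_force: [-0.2, 1.4, -0.7]
grip_width: 0.4
```

```bash
python3 go.py .527 .084 .05 88.9;  python3 - <<'E'
from h import *
for n in("scene","top"):
    i=get_image(n); cv2.imwrite(f"pics/{n}2.png",i)
a=cv2.resize(cv2.imread("pics/top2.png")[150:270,150:400],None,fx=3.2,fy=3.2);cv2.imwrite("pics/crop3.png",a)
E
```

```text
t 8.0 pos [0.5308 0.0824 0.0739] yaw 88.8 tilt [ 0.003 -0.   ] F [-0.2  1.4 -0.7] T [ 0.01 -0.01  0.03] w 34.8mm q1 -0.39 q7 1.39
to (0.527, 0.084, 0.05, 88.9) turn units -0.001 rotvec units [-0.001 -0.     0.002] shift units [0.95 0.15 0.06]
```

View pics/crop3.png

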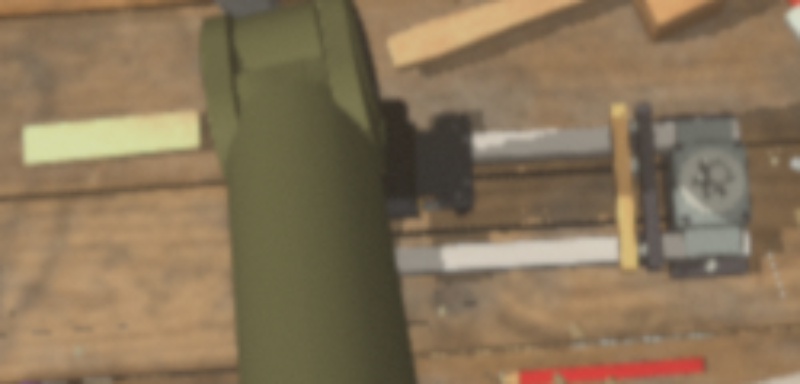

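The arm hides the placing area, so I'll place it and measure afterwards.

Request:
play_rows:
  targets:
    - {"claw": 1, "linear": [0.2, 0.15, 0], "rotation": [0, 0, 0]}
    - {"claw": 1, "linear": [0.3, 0, 0], "rotation": [0, 0, 0]}
    - {"claw": 1, "linear": [0.2, 0, 0], "rotation": [0, 0, 0]}
    - {"claw": 1, "linear": [0.1, 0, 0], "rotation": [0, 0, 0]}
    - {"claw": 1, "linear": [0, 0, 0], "rotation": [0, 0, 0]}
    - {"claw": 1, "linear": [0, 0, 0], "rotation": [0, 0, 0]}

```text
time: 8.55
position: [0.5262, 0.0831, 0.0515]
tool_rot: [-1.196, 1.216, 1.193]
ft_force: [0.2, -0.5, -1.1]
grip_width: 0.397
```

```bash
python3 go.py .527 .084 .049 88.9
```

```text
t 8.6 pos [0.5262 0.0831 0.0515] yaw 88.9 tilt [0.003 0.   ] F [ 0.2 -0.5 -1.1] T [ 0.04  0.07 -0.03] w 34.5mm q1 -0.39 q7 1.39
to (0.527, 0.084, 0.049, 88.9) turn units -0.0 rotvec units [-0.     0.     0.002] shift units [ 0.1  -0.03  0.04]
```

Now the last bit down: release to about 50 mm, rise, and head back to the other stave.

Request:
play_rows:
  targets:
    - {"claw": 1, "linear": [0.1, 0, 0], "rotation": [0, 0, 0]}
    - {"claw": 1, "linear": [0.08, 0, 0], "rotation": [0, 0, 0]}
    - {"claw": 1, "linear": [0, 0, 0], "rotation": [0, 0, 0]}

```text
time: 8.8
position: [0.5266, 0.0833, 0.0481]
tool_rot: [-1.196, 1.216, 1.193]
ft_force: [1.3, -0.7, 0.3]
grip_width: 0.396
```

Request:
play_rows:
  targets:
    - {"claw": 0.45, "linear": [0, 0, 0], "rotation": [0, 0, 0]}
    - {"claw": 0.45, "linear": [0, 0, 0], "rotation": [0, 0, 0]}
    - {"claw": 0.45, "linear": [0, 0, 0], "rotation": [0, 0, 0]}
    - {"claw": 0.45, "linear": [0, 0, 0], "rotation": [0, 0, 0]}
    - {"claw": 0.45, "linear": [-0.5, 0, 0], "rotation": [0, 0, 0]}
    - {"claw": 0.45, "linear": [-0.8, 0, 0], "rotation": [0, 0, 0]}
    - {"claw": 0.43, "linear": [-0.8, 0, 0], "rotation": [0, 0, 0]}
    - {"claw": 0.43, "linear": [-0.5, 0, 0], "rotation": [0.08, 0, 0]}
    - {"claw": 0.43, "linear": [-0.3, 0, 0], "rotation": [0.08, 0, 0]}

```text
time: 9.55
position: [0.5245, 0.0828, 0.1204]
tool_rot: [-1.004, 1.33, 1.005]
ft_force: [0.3, -0.2, 0.3]
grip_width: 0.569
```

Request:
play_rows:
  targets:
    - {"claw": 0.43, "linear": [0, 0, 0], "rotation": [0.08, 0, 0]}
    - {"claw": 0.43, "linear": [0, 0, 0], "rotation": [0.08, 0, 0]}
    - {"claw": 0.43, "linear": [0, 0, 0], "rotation": [0.08, 0, 0]}
    - {"claw": 0.43, "linear": [0, 0, 0], "rotation": [0.08, 0, 0]}
    - {"claw": 0.43, "linear": [0, 0, 0], "rotation": [0.08, 0, 0]}
    - {"claw": 0.43, "linear": [0, 0, 0], "rotation": [0.08, 0, 0]}
    - {"claw": 0.43, "linear": [0, 0, 0], "rotation": [0.08, 0, 0]}
    - {"claw": 0.43, "linear": [0, 0, 0], "rotation": [0.08, 0, 0]}
    - {"claw": 0.43, "linear": [0, 0, 0], "rotation": [0.08, 0, 0]}
    - {"claw": 0.43, "linear": [0, 0, 0], "rotation": [0.08, 0, 0]}

```text
time: 10.38
position: [0.5268, 0.0832, 0.1239]
tool_rot: [-0.035, 1.566, 0.036]
ft_force: [-0.0, -0.6, 0.5]
grip_width: 0.571
```

```bash
python3 go.py .611 .3204 .1 1.3;  python3 - <<'E'
from h import *
for n in("scene","top"):
    i=get_image(n); cv2.imwrite(f"pics/{n}3.png",i)
    for z in(.022,.067):
      for a,c,r in rects(n,mask(i,(22,40,140),(45,255,255)),z,60):
        if r[0][0]>.4 and r[0][0]<.7 and -.1<r[0][1]<.5: print(n,z,a,c,r)
E
```

```text
t 10.4 pos [0.5268 0.0832 0.1239] yaw 2.6 tilt [0.004 0.001] F [-0.  -0.6  0.5] T [-0.07  0.08  0.01] w 49.6mm q1 -0.51 q7 -0.12
to (0.611, 0.3204, 0.1, 1.3) turn units 0.014 rotvec units [ 0.014  0.003 -0.   ] shift units [0.95 9.41 3.58]
scene 0.022 101.5 [333. 174.] ((0.6993371248245239, 0.00931599736213684), (0.02673172764480114, 0.12176679074764252), 15.94621467590332)
scene 0.067 101.5 [333. 174.] ((0.6613088846206665, -0.013325273990631104), (0.02559451386332512, 0.11658657342195511), 15.94623851776123)
top 0.022 585.0 [183. 193.] ((0.6113080978393555, 0.3233722448348999), (0.03802833333611488, 0.15441833436489105), 1.2320510149002075)
top 0.067 585.0 [183. 193.] ((0.5994781255722046, 0.30935579538345337), (0.036554884165525436, 0.14843513071537018), 1.232040524482727)
```

Request:
play_rows:
  targets:
    - {"claw": 0.43, "linear": [0, 0.5, 0.2], "rotation": [0.014, 0.003, 0]}
    - {"claw": 0.43, "linear": [0, 0.9, 0.35], "rotation": [0, 0, 0]}
    - {"claw": 0.43, "linear": [0, 0.9, 0.35], "rotation": [0, 0, 0]}
    - {"claw": 0.43, "linear": [0, 0.9, 0.35], "rotation": [0, 0, 0]}
    - {"claw": 0.43, "linear": [0, 0.9, 0.35], "rotation": [0, 0, 0]}
    - {"claw": 0.43, "linear": [0, 0.9, 0.35], "rotation": [0, 0, 0]}
    - {"claw": 0.43, "linear": [0.1, 0.9, 0.35], "rotation": [0, 0, 0]}
    - {"claw": 0.43, "linear": [0.2, 0.9, 0.35], "rotation": [0, 0, 0]}
    - {"claw": 0.43, "linear": [0.2, 0.9, 0.35], "rotation": [0, 0, 0]}
    - {"claw": 0.43, "linear": [0.2, 0.9, 0.35], "rotation": [0, 0, 0]}

```text
time: 11.32
position: [0.6049, 0.3032, 0.1065]
tool_rot: [-0.046, 1.569, 0.046]
ft_force: [0.5, -0.1, 0.2]
grip_width: 0.574
```

Request:
play_rows:
  targets:
    - {"claw": 0.43, "linear": [0.2, 0.5, 0.2], "rotation": [0, 0, 0]}
    - {"claw": 0.43, "linear": [0, 0, 0], "rotation": [0, 0, 0]}
    - {"claw": 0.43, "linear": [0, 0, 0], "rotation": [0, 0, 0]}
    - {"claw": 0.43, "linear": [0, 0, 0], "rotation": [0, 0, 0]}

```text
time: 11.65
position: [0.6072, 0.3235, 0.098]
tool_rot: [-0.062, 1.573, 0.064]
ft_force: [0.7, -1.6, 0.1]
grip_width: 0.569
```

```bash
python3 go.py .611 .3204 .04 1.3;  python3 - <<'E'
from h import *
for n in("scene","top"):
    i=get_image(n); cv2.imwrite(f"pics/{n}4.png",i)
    for z in(.022,.067):
      for a,c,r in rects(n,mask(i,(22,40,140),(45,255,255)),z,60):
        if r[0][0]>.4 and r[0][0]<.7 and -.1<r[0][1]<.5: print(n,z,a,c,r)
E
```

```text
t 11.7 pos [0.6072 0.3235 0.098 ] yaw 4.6 tilt [-0.003  0.001] F [ 0.7 -1.6  0.1] T [-0.1   0.03  0.04] w 49.5mm q1 -0.68 q7 -0.37
to (0.611, 0.3204, 0.04, 1.3) turn units 0.037 rotvec units [ 0.037 -0.002 -0.001] shift units [ 2.32 -0.13  0.15]
scene 0.022 80.5 [288. 189.] ((0.550805389881134, 0.10988996922969818), (0.03570515289902687, 0.1506994068622589), 88.83712768554688)
scene 0.067 80.5 [288. 189.] ((0.5190958976745605, 0.0829700380563736), (0.03418617323040962, 0.1442883163690567), 88.83712768554688)
top 0.022 647.0 [265. 215.] ((0.5284641981124878, 0.09065622836351395), (0.040937069803476334, 0.15281249582767487), 89.05843353271484)
top 0.022 331.0 [195. 192.] ((0.6127672791481018, 0.28786036372184753), (0.03840970620512962, 0.09590562433004379), 2.381880283355713)
top 0.067 647.0 [265. 215.] ((0.519844114780426, 0.08565673232078552), (0.03935089334845543, 0.1468914896249771), 89.05843353271484)
top 0.067 331.0 [195. 192.] ((0.6008807420730591, 0.2752198576927185), (0.036921426653862, 0.09218960255384445), 2.381951093673706)
```

Request:
play_rows:
  targets:
    - {"claw": 0.43, "linear": [0.4, -0.13, 0.15], "rotation": [0.037, 0, 0]}
    - {"claw": 0.43, "linear": [0.7, 0, 0], "rotation": [0, 0, 0]}
    - {"claw": 0.43, "linear": [0.7, 0, 0], "rotation": [0, 0, 0]}
    - {"claw": 0.43, "linear": [0.3, 0, 0], "rotation": [0, 0, 0]}
    - {"claw": 0.43, "linear": [0, 0, 0], "rotation": [0, 0, 0]}
    - {"claw": 0.43, "linear": [0, 0, 0], "rotation": [0, 0, 0]}

```text
time: 12.25
position: [0.6151, 0.3123, 0.0499]
tool_rot: [-0.007, 1.566, 0.01]
ft_force: [-0.6, 1.1, 0.9]
grip_width: 0.573
```

```bash
python3 go.py .611 .3204 .005 1.3; python3 - <<'E'
from h import *
i=cv2.imread("pics/top4.png");s=cv2.imread("pics/scene4.png")
a=cv2.resize(i[170:260,220:400],None,fx=4.4,fy=4.4,interpolation=cv2.INTER_CUBIC);b=cv2.resize(s[160:260,250:400],None,fx=2,fy=2)
o=np.zeros((600,800,3),np.uint8);o[:a.shape[0],:a.shape[1]]=a;o[400:600,:300]=b;cv2.imwrite("pics/crop4.png",o)
E
```

```text
t 12.2 pos [0.6151 0.3123 0.0499] yaw 0.7 tilt [0.004 0.002] F [-0.6  1.1  0.9] T [-0.1   0.02 -0.01] w 49.9mm q1 -0.67 q7 -0.41
to (0.611, 0.3204, 0.005, 1.3) turn units -0.007 rotvec units [-0.007  0.003 -0.001] shift units [ 1.8   0.33 -0.16]
```

View pics/crop4.png

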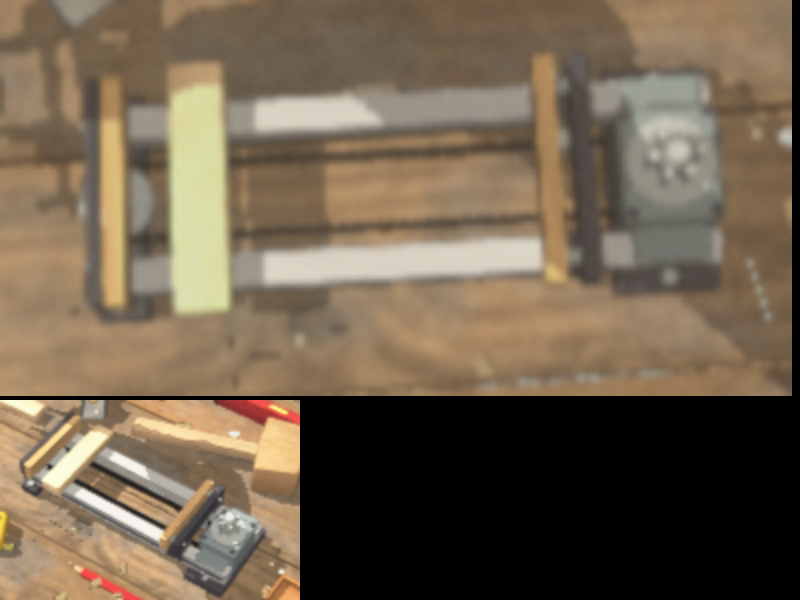

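The first stave lies flat across both rails, spanning rows 62–312 of the crop. Its far end is only shaded, which is why the mask cut it short. I'll go on with the second stave.

Request:
play_rows:
  targets:
    - {"claw": 0.43, "linear": [0.2, 0.33, -0.16], "rotation": [-0.007, 0.003, 0]}
    - {"claw": 0.43, "linear": [0.2, 0, 0], "rotation": [0, 0, 0]}
    - {"claw": 0.43, "linear": [0.1, 0, 0], "rotation": [0, 0, 0]}
    - {"claw": 0.43, "linear": [0, 0, 0], "rotation": [0, 0, 0]}

```text
time: 12.58
position: [0.6123, 0.3218, 0.04]
tool_rot: [-0.015, 1.567, 0.022]
ft_force: [-0.6, 0.4, -0.4]
grip_width: 0.572
```

```bash
python3 go.py .611 .3204 .004 1.3; python3 - <<'E'
from h import *
cr=lambda p:np.array(p)/4.4+[220,170]
e=onz('top',cr([[196,62],[200.5,312]]),.067);print(e,e.mean(0),np.linalg.norm(e[0]-e[1]))
r=onz('top',cr([[320,93],[320,134],[320,244],[320,285]]),.045);print(r)
E
```

```text
t 12.6 pos [0.6123 0.3218 0.04  ] yaw 1.3 tilt [0.003 0.005] F [-0.6  0.4 -0.4] T [-0.08  0.07  0.  ] w 49.7mm q1 -0.68 q7 -0.41
to (0.611, 0.3204, 0.004, 1.3) turn units 0.0 rotvec units [ 0.     0.002 -0.003] shift units [ 1.44 -0.06 -0.05]
[[0.60740664 0.08136521 0.067     ]
 [0.4467112  0.08606612 0.067     ]] [0.52705892 0.08371567 0.067     ] 0.16076417902457157
[[0.58664694 0.00416437 0.045     ]
 [0.55935689 0.0058401  0.045     ]
 [0.48746279 0.0102547  0.045     ]
 [0.46114776 0.01187056 0.045     ]]
```

Request:
play_rows:
  targets:
    - {"claw": 0.43, "linear": [0.4, -0.03, -0.03], "rotation": [0, 0.002, -0.003]}
    - {"claw": 0.43, "linear": [0.4, -0.03, 0], "rotation": [0, 0, 0]}
    - {"claw": 0.43, "linear": [0.4, 0, 0], "rotation": [0, 0, 0]}
    - {"claw": 0.43, "linear": [0.15, 0, 0], "rotation": [0, 0, 0]}
    - {"claw": 0.43, "linear": [0, 0, 0], "rotation": [0, 0, 0]}
    - {"claw": 0.43, "linear": [0, 0, 0], "rotation": [0, 0, 0]}

```text
time: 13.08
position: [0.6111, 0.3203, 0.0019]
tool_rot: [-0.02, 1.572, 0.018]
ft_force: [0.4, -0.6, 0.2]
grip_width: 0.573
```

Request:
play_rows:
  newtons: 30
  targets:
    - {"claw": 1, "linear": [0, 0, 0], "rotation": [0, 0, 0]}
    - {"claw": 1, "linear": [0, 0, 0], "rotation": [0, 0, 0]}
    - {"claw": 1, "linear": [0, 0, 0], "rotation": [0, 0, 0]}
    - {"claw": 1, "linear": [0, 0, 0], "rotation": [0, 0, 0]}

```text
time: 13.42
position: [0.6115, 0.3202, 0.0022]
tool_rot: [-0.02, 1.571, 0.018]
ft_force: [-0.2, 0.1, 0.2]
grip_width: 0.394
```

```bash
python3 go.py .611 .3204 .12 88.5
```

```text
t 13.4 pos [0.6115 0.3202 0.0022] yaw 1.4 tilt [-0.    -0.001] F [-0.2  0.1  0.2] T [-0.05  0.01  0.01] w 34.3mm q1 -0.68 q7 -0.41
to (0.611, 0.3204, 0.12, 88.5) turn units -0.968 rotvec units [-0.968 -0.001  0.   ] shift units [-4.71  0.02  0.01]
```

Request:
play_rows:
  targets:
    - {"claw": 1, "linear": [-0.8, 0, 0], "rotation": [0, 0, 0]}
    - {"claw": 1, "linear": [-0.9, 0, 0], "rotation": [0, 0, 0]}
    - {"claw": 1, "linear": [-0.9, 0, 0], "rotation": [0, 0, 0]}
    - {"claw": 1, "linear": [-0.9, 0, 0], "rotation": [0, 0, 0]}
    - {"claw": 1, "linear": [-0.9, 0, 0], "rotation": [0, 0, 0]}
    - {"claw": 1, "linear": [-0.2, 0, 0], "rotation": [-0.08, 0, 0]}
    - {"claw": 1, "linear": [0, 0, 0], "rotation": [-0.08, 0, 0]}
    - {"claw": 1, "linear": [0, 0, 0], "rotation": [-0.08, 0, 0]}
    - {"claw": 1, "linear": [0, 0, 0], "rotation": [-0.08, 0, 0]}
    - {"claw": 1, "linear": [0, 0, 0], "rotation": [-0.08, 0, 0]}

```text
time: 14.25
position: [0.6121, 0.3205, 0.1258]
tool_rot: [-0.513, 1.507, 0.511]
ft_force: [-0.2, 0.0, -0.7]
grip_width: 0.399
```

Request:
play_rows:
  targets:
    - {"claw": 1, "linear": [0, 0, 0], "rotation": [-0.08, 0, 0]}
    - {"claw": 1, "linear": [0, 0, 0], "rotation": [-0.08, 0, 0]}
    - {"claw": 1, "linear": [0, 0, 0], "rotation": [-0.08, 0, 0]}
    - {"claw": 1, "linear": [0, 0, 0], "rotation": [-0.08, 0, 0]}
    - {"claw": 1, "linear": [0, 0, 0], "rotation": [-0.08, 0, 0]}
    - {"claw": 1, "linear": [0, 0, 0], "rotation": [-0.08, 0, 0]}
    - {"claw": 1, "linear": [0, 0, 0], "rotation": [-0.08, 0, 0]}
    - {"claw": 1, "linear": [0, 0, 0], "rotation": [0, 0, 0]}
    - {"claw": 1, "linear": [0, 0, 0], "rotation": [0, 0, 0]}

```text
time: 15.0
position: [0.613, 0.3198, 0.1289]
tool_rot: [-1.18, 1.223, 1.175]
ft_force: [0.0, -0.1, -1.0]
grip_width: 0.395
```

```bash
python3 go.py .526 .021 .12 88.5
```

```text
t 15.0 pos [0.613  0.3198 0.1289] yaw 87.6 tilt [0.006 0.002] F [ 0.  -0.1 -1. ] T [-0.02 -0.01  0.05] w 34.4mm q1 -0.50 q7 1.00
to (0.526, 0.021, 0.12, 88.5) turn units -0.01 rotvec units [-0.01   0.001  0.004] shift units [  0.36   3.17 -12.04]
```

Request:
play_rows:
  targets:
    - {"claw": 1, "linear": [0, 0.1, -0.5], "rotation": [-0.01, 0.001, 0.004]}
    - {"claw": 1, "linear": [0, 0.27, -1], "rotation": [0, 0, 0]}
    - {"claw": 1, "linear": [0, 0.27, -1], "rotation": [0, 0, 0]}
    - {"claw": 1, "linear": [0, 0.27, -1], "rotation": [0, 0, 0]}
    - {"claw": 1, "linear": [0, 0.27, -1], "rotation": [0, 0, 0]}
    - {"claw": 1, "linear": [0, 0.27, -1], "rotation": [0, 0, 0]}
    - {"claw": 1, "linear": [0, 0.27, -1], "rotation": [0, 0, 0]}
    - {"claw": 1, "linear": [0, 0.27, -1], "rotation": [0, 0, 0]}
    - {"claw": 1, "linear": [0, 0.27, -1], "rotation": [0, 0, 0]}
    - {"claw": 1, "linear": [0, 0.27, -1], "rotation": [0, 0, 0]}

```text
time: 15.83
position: [0.5374, 0.0845, 0.1284]
tool_rot: [-1.168, 1.224, 1.174]
ft_force: [1.0, -0.4, -0.7]
grip_width: 0.397
```

Request:
play_rows:
  targets:
    - {"claw": 1, "linear": [0, 0.27, -1], "rotation": [0, 0, 0]}
    - {"claw": 1, "linear": [0, 0.27, -0.8], "rotation": [0, 0, 0]}
    - {"claw": 1, "linear": [0, 0.1, -0.4], "rotation": [0, 0, 0]}
    - {"claw": 1, "linear": [0, 0, 0], "rotation": [0, 0, 0]}
    - {"claw": 1, "linear": [0, 0, 0], "rotation": [0, 0, 0]}
    - {"claw": 1, "linear": [0, 0, 0], "rotation": [0, 0, 0]}

```text
time: 16.33
position: [0.5171, 0.0224, 0.1298]
tool_rot: [-1.152, 1.233, 1.154]
ft_force: [0.1, 0.7, -1.3]
grip_width: 0.393
```

```bash
python3 go.py .526 .021 .08 88.5
```

```text
t 16.3 pos [0.5171 0.0224 0.1298] yaw 85.8 tilt [0.007 0.008] F [ 0.1  0.7 -1.3] T [ 0.09  0.03 -0.02] w 34.2mm q1 -0.18 q7 1.42
to (0.526, 0.021, 0.08, 88.5) turn units -0.03 rotvec units [-0.03   0.005  0.004] shift units [ 1.99 -0.36 -0.04]
```

Request:
play_rows:
  targets:
    - {"claw": 1, "linear": [0.3, -0.2, -0.02], "rotation": [-0.03, 0.005, 0.004]}
    - {"claw": 1, "linear": [0.6, -0.15, -0.02], "rotation": [0, 0, 0]}
    - {"claw": 1, "linear": [0.6, 0, 0], "rotation": [0, 0, 0]}
    - {"claw": 1, "linear": [0.4, 0, 0], "rotation": [0, 0, 0]}
    - {"claw": 1, "linear": [0, 0, 0], "rotation": [0, 0, 0]}
    - {"claw": 1, "linear": [0, 0, 0], "rotation": [0, 0, 0]}
    - {"claw": 1, "linear": [0, 0, 0], "rotation": [0, 0, 0]}

```text
time: 16.92
position: [0.5303, 0.0327, 0.0817]
tool_rot: [-1.197, 1.21, 1.199]
ft_force: [-0.0, 0.6, 0.0]
grip_width: 0.4
```

```bash
python3 go.py .526 .021 .048 88.5
```

```text
t 16.9 pos [0.5303 0.0327 0.0817] yaw 89.2 tilt [0.004 0.005] F [-0.   0.6  0. ] T [-0.03  0.02  0.01] w 34.8mm q1 -0.19 q7 1.47
to (0.526, 0.021, 0.048, 88.5) turn units 0.008 rotvec units [0.008 0.003 0.002] shift units [ 1.35  0.16 -0.47]
```

Request:
play_rows:
  targets:
    - {"claw": 1, "linear": [0, 0.16, -0.4], "rotation": [0.008, 0.003, 0.002]}
    - {"claw": 1, "linear": [0, 0, -0.1], "rotation": [0, 0, 0]}
    - {"claw": 1, "linear": [0, 0, 0], "rotation": [0, 0, 0]}
    - {"claw": 1, "linear": [0, 0, 0], "rotation": [0, 0, 0]}
    - {"claw": 1, "linear": [0, 0, 0], "rotation": [0, 0, 0]}

```text
time: 17.33
position: [0.5272, 0.019, 0.0844]
tool_rot: [-1.19, 1.219, 1.185]
ft_force: [0.1, -0.4, -0.5]
grip_width: 0.397
```

```bash
python3 go.py .526 .021 .048 88.5
```

```text
t 17.3 pos [0.5272 0.019  0.0844] yaw 88.4 tilt [ 0.004 -0.   ] F [ 0.1 -0.4 -0.5] T [ 0.01  0.06 -0.01] w 34.5mm q1 -0.18 q7 1.47
to (0.526, 0.021, 0.048, 88.5) turn units -0.001 rotvec units [-0.001  0.     0.003] shift units [1.46 0.05 0.08]
```

Request:
play_rows:
  targets:
    - {"claw": 1, "linear": [0.3, 0.04, 0], "rotation": [0, 0, 0]}
    - {"claw": 1, "linear": [0.4, 0, 0], "rotation": [0, 0, 0]}
    - {"claw": 1, "linear": [0.4, 0, 0], "rotation": [0, 0, 0]}
    - {"claw": 1, "linear": [0.2, 0, 0], "rotation": [0, 0, 0]}
    - {"claw": 1, "linear": [0.05, 0, 0], "rotation": [0, 0, 0]}
    - {"claw": 1, "linear": [0, 0, 0], "rotation": [0, 0, 0]}

```text
time: 17.83
position: [0.5261, 0.0191, 0.0469]
tool_rot: [-1.19, 1.219, 1.185]
ft_force: [-0.8, 0.6, 7.6]
grip_width: 0.396
```

```bash
python3 go.py .526 .021 .047 88.5
```

```text
t 17.8 pos [0.5261 0.0191 0.0469] yaw 88.4 tilt [0.004 0.   ] F [-0.8  0.6  7.6] T [ 0.01  0.27 -0.01] w 34.5mm q1 -0.18 q7 1.48
to (0.526, 0.021, 0.047, 88.5) turn units -0.001 rotvec units [-0.001  0.     0.003] shift units [-0.01  0.    0.08]
```

Request:
play_rows:
  targets:
    - {"claw": 0.45, "linear": [0, 0, 0], "rotation": [0, 0, 0]}
    - {"claw": 0.45, "linear": [0, 0, 0], "rotation": [0, 0, 0]}
    - {"claw": 0.45, "linear": [0, 0, 0], "rotation": [0, 0, 0]}
    - {"claw": 0.45, "linear": [0, 0, 0], "rotation": [0, 0, 0]}
    - {"claw": 0.45, "linear": [-0.5, 0, 0], "rotation": [0, 0, 0]}
    - {"claw": 0.45, "linear": [-0.9, 0, 0], "rotation": [0, 0, 0]}
    - {"claw": 0.43, "linear": [-0.9, 0, 0], "rotation": [0, 0, 0]}
    - {"claw": 0.43, "linear": [-0.9, 0, 0], "rotation": [0, 0, 0]}
    - {"claw": 0.43, "linear": [-0.9, 0, 0], "rotation": [0, 0, 0]}
    - {"claw": 0.43, "linear": [-0.6, 0, 0], "rotation": [0.07, 0, 0]}

```text
time: 18.67
position: [0.523, 0.0191, 0.1661]
tool_rot: [-1.106, 1.274, 1.108]
ft_force: [0.9, 0.6, 0.4]
grip_width: 0.565
```

Request:
play_rows:
  targets:
    - {"claw": 0.43, "linear": [0, 0, 0], "rotation": [0.08, 0, 0]}
    - {"claw": 0.43, "linear": [0, 0, 0], "rotation": [0.08, 0, 0]}
    - {"claw": 0.43, "linear": [0, 0, 0], "rotation": [0.08, 0, 0]}
    - {"claw": 0.43, "linear": [0, 0, 0], "rotation": [0.08, 0, 0]}
    - {"claw": 0.43, "linear": [0, 0, 0], "rotation": [0.08, 0, 0]}
    - {"claw": 0.43, "linear": [0, 0, 0], "rotation": [0.05, 0, 0]}
    - {"claw": 0.43, "linear": [0, 0, 0], "rotation": [0, 0, 0]}

```text
time: 19.25
position: [0.5276, 0.0195, 0.1752]
tool_rot: [-0.561, 1.485, 0.556]
ft_force: [-0.2, 0.1, 0.5]
grip_width: 0.568
```

```bash
python3 go.py .462 -.3985 .17 41.7
```

```text
t 19.2 pos [0.5276 0.0195 0.1752] yaw 41.0 tilt [0.013 0.002] F [-0.2  0.1  0.5] T [0.   0.05 0.02] w 49.4mm q1 -0.22 q7 0.64
to (0.462, -0.3985, 0.17, 41.7) turn units -0.008 rotvec units [-0.008  0.007  0.004] shift units [  0.21 -10.74 -13.08]
```

Request:
play_rows:
  targets:
    - {"claw": 0.43, "linear": [0, -0.4, -0.5], "rotation": [-0.008, 0.007, 0.004]}
    - {"claw": 0.43, "linear": [0, -0.78, -0.95], "rotation": [0, 0, 0]}
    - {"claw": 0.43, "linear": [0, -0.78, -0.95], "rotation": [0, 0, 0]}
    - {"claw": 0.43, "linear": [0, -0.78, -0.95], "rotation": [0, 0, 0]}
    - {"claw": 0.43, "linear": [0, -0.78, -0.95], "rotation": [0, 0, 0]}
    - {"claw": 0.43, "linear": [0, -0.78, -0.95], "rotation": [0, 0, 0]}
    - {"claw": 0.43, "linear": [0, -0.78, -0.95], "rotation": [0, 0, 0]}
    - {"claw": 0.43, "linear": [0, -0.78, -0.95], "rotation": [0, 0, 0]}
    - {"claw": 0.43, "linear": [0, -0.78, -0.95], "rotation": [0, 0, 0]}
    - {"claw": 0.43, "linear": [0, -0.78, -0.95], "rotation": [0, 0, 0]}

```text
time: 20.08
position: [0.489, -0.2717, 0.1769]
tool_rot: [-0.605, 1.477, 0.606]
ft_force: [0.3, 0.4, 0.3]
grip_width: 0.572
```

Request:
play_rows:
  targets:
    - {"claw": 0.43, "linear": [0, -0.78, -0.95], "rotation": [0, 0, 0]}
    - {"claw": 0.43, "linear": [0, -0.78, -0.95], "rotation": [0, 0, 0]}
    - {"claw": 0.43, "linear": [0, -0.78, -0.95], "rotation": [0, 0, 0]}
    - {"claw": 0.43, "linear": [0, -0.78, -0.95], "rotation": [0, 0, 0]}
    - {"claw": 0.43, "linear": [0, -0.3, -0.3], "rotation": [0, 0, 0]}
    - {"claw": 0.43, "linear": [0, 0, 0], "rotation": [0, 0, 0]}
    - {"claw": 0.43, "linear": [0, 0, 0], "rotation": [0, 0, 0]}
    - {"claw": 0.43, "linear": [0, 0, 0], "rotation": [0, 0, 0]}

```text
time: 20.75
position: [0.4712, -0.4183, 0.1773]
tool_rot: [-0.615, 1.477, 0.609]
ft_force: [0.4, -0.0, -0.0]
grip_width: 0.571
```

```bash
python3 go.py .462 -.3985 .12 41.7;  python3 - <<'E'
from h import *
i=get_image("top");s=get_image("scene"); cv2.imwrite("pics/top5.png",i);cv2.imwrite("pics/scene5.png",s)
a=cv2.resize(i[170:260,220:400],None,fx=4.4,fy=4.4,interpolation=cv2.INTER_CUBIC);b=cv2.resize(s[160:260,250:450],None,fx=2,fy=2)
c=cv2.resize(i[188:222,352:388],None,fx=6,fy=6,interpolation=cv2.INTER_CUBIC)
o=np.zeros((600,800,3),np.uint8);o[:a.shape[0],:a.shape[1]]=a;o[400:600,:400]=b;o[396:,420:636]=c;cv2.imwrite("pics/crop5.png",o)
E
```

```text
t 20.8 pos [ 0.4712 -0.4183  0.1773] yaw 44.9 tilt [ 0.007 -0.001] F [ 0.4 -0.  -0. ] T [-0.01  0.02  0.  ] w 49.7mm q1 0.30 q7 1.58
to (0.462, -0.3985, 0.12, 41.7) turn units 0.035 rotvec units [0.035 0.003 0.004] shift units [2.29 0.83 0.25]
```

View pics/crop5.png

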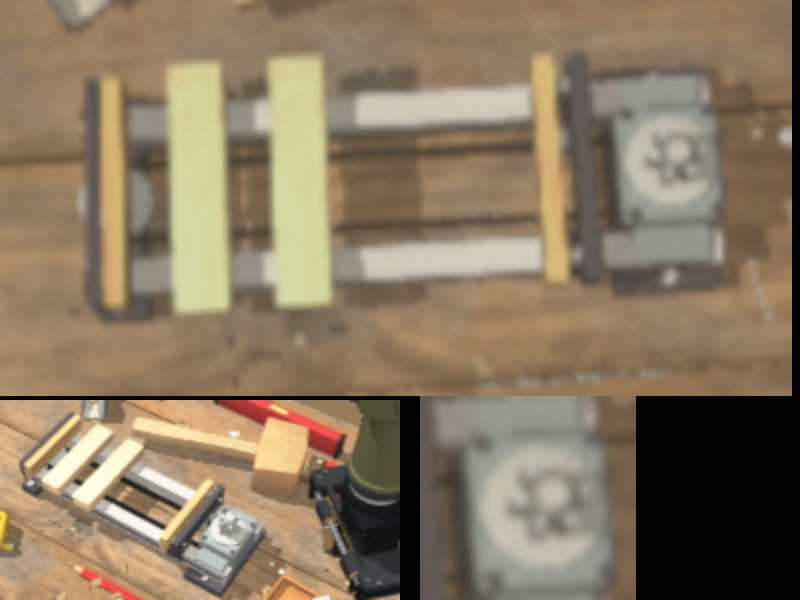

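Both staves lie flat across the rails, at crop columns about 198 and 300. The jaw is still open. Now the key.

Request:
play_rows:
  targets:
    - {"claw": 0.43, "linear": [0.3, 0.4, 0.15], "rotation": [0.035, 0.003, 0.004]}
    - {"claw": 0.43, "linear": [0.5, 0.3, 0.1], "rotation": [0, 0, 0]}
    - {"claw": 0.43, "linear": [0.5, 0, 0], "rotation": [0, 0, 0]}
    - {"claw": 0.43, "linear": [0.4, 0, 0], "rotation": [0, 0, 0]}
    - {"claw": 0.43, "linear": [0, 0, 0], "rotation": [0, 0, 0]}
    - {"claw": 0.43, "linear": [0, 0, 0], "rotation": [0, 0, 0]}

```text
time: 21.35
position: [0.4689, -0.3925, 0.1338]
tool_rot: [-0.578, 1.488, 0.58]
ft_force: [-0.1, 0.2, 1.3]
grip_width: 0.57
```

```bash
python3 go.py .462 -.3985 .1 41.7;  python3 - <<'E'
from h import *
i=cv2.imread("pics/top5.png");m=mask(i,(22,40,120),(45,255,255))
for a,c,r in rects('top',m,.067):
    if .4<r[0][0]<.65 and -.1<r[0][1]<.2:
        b=cv2.boxPoints(r);e=[b[1]-b[0],b[2]-b[1]];L=max(e,key=np.linalg.norm);print(r[0],r[1],np.degrees(np.arctan2(L[1],L[0]))%180)
E
```

```text
t 21.4 pos [ 0.4689 -0.3925  0.1338] yaw 42.4 tilt [0.004 0.003] F [-0.1  0.2  1.3] T [-0.07  0.04  0.  ] w 49.6mm q1 0.27 q7 1.52
to (0.462, -0.3985, 0.1, 41.7) turn units 0.008 rotvec units [0.008 0.003 0.   ] shift units [ 1.35  0.01 -0.37]
(0.5273985862731934, 0.08512576669454575) (0.03936627507209778, 0.16171446442604065) 178.84602
(0.5255038142204285, 0.02004479616880417) (0.038695141673088074, 0.16153031587600708) 176.83629
```

Request:
play_rows:
  targets:
    - {"claw": 0.43, "linear": [0.2, 0, -0.3], "rotation": [0.008, 0.003, 0]}
    - {"claw": 0.43, "linear": [0.1, 0, -0.1], "rotation": [0, 0, 0]}
    - {"claw": 0.43, "linear": [0, 0, 0], "rotation": [0, 0, 0]}
    - {"claw": 0.43, "linear": [0, 0, 0], "rotation": [0, 0, 0]}
    - {"claw": 0.43, "linear": [0, 0, 0], "rotation": [0, 0, 0]}

```text
time: 21.77
position: [0.4611, -0.4016, 0.1265]
tool_rot: [-0.57, 1.495, 0.566]
ft_force: [-1.2, -0.8, 0.0]
grip_width: 0.568
```

```bash
python3 go.py .462 -.3985 .055 41.7
```

```text
t 21.8 pos [ 0.4611 -0.4016  0.1265] yaw 41.6 tilt [ 0.001 -0.002] F [-1.2 -0.8  0. ] T [-0.09 -0.02  0.07] w 49.4mm q1 0.28 q7 1.52
to (0.462, -0.3985, 0.055, 41.7) turn units -0.001 rotvec units [-0.001 -0.001  0.001] shift units [2.86 0.07 0.11]
```

Request:
play_rows:
  targets:
    - {"claw": 0.43, "linear": [0.4, 0.07, 0.11], "rotation": [0, 0, 0]}
    - {"claw": 0.43, "linear": [0.6, 0, 0], "rotation": [0, 0, 0]}
    - {"claw": 0.43, "linear": [0.6, 0, 0], "rotation": [0, 0, 0]}
    - {"claw": 0.43, "linear": [0.5, 0, 0], "rotation": [0, 0, 0]}
    - {"claw": 0.43, "linear": [0.4, 0, 0], "rotation": [0, 0, 0]}
    - {"claw": 0.43, "linear": [0.2, 0, 0], "rotation": [0, 0, 0]}
    - {"claw": 0.43, "linear": [0, 0, 0], "rotation": [0, 0, 0]}
    - {"claw": 0.43, "linear": [0, 0, 0], "rotation": [0, 0, 0]}

```text
time: 22.43
position: [0.4634, -0.3984, 0.0546]
tool_rot: [-0.571, 1.493, 0.564]
ft_force: [0.2, -0.5, 0.0]
grip_width: 0.57
```

```bash
python3 go.py .462 -.3985 .055 41.7
```

```text
t 22.4 pos [ 0.4634 -0.3984  0.0546] yaw 41.6 tilt [ 0.003 -0.003] F [ 0.2 -0.5  0. ] T [-0.01  0.05 -0.02] w 49.6mm q1 0.29 q7 1.54
to (0.462, -0.3985, 0.055, 41.7) turn units -0.001 rotvec units [-0.001  0.     0.003] shift units [-0.02  0.04 -0.05]
```

Request:
play_rows:
  newtons: 45
  targets:
    - {"claw": 1, "linear": [0, 0, 0], "rotation": [0, 0, 0]}
    - {"claw": 1, "linear": [0, 0, 0], "rotation": [0, 0, 0]}
    - {"claw": 1, "linear": [0, 0, 0], "rotation": [0, 0, 0]}
    - {"claw": 1, "linear": [0, 0, 0], "rotation": [0, 0, 0]}
    - {"claw": 1, "linear": [0, 0, 0], "rotation": [0, 0, 0]}

```text
time: 22.85
position: [0.4645, -0.3998, 0.057]
tool_rot: [-0.573, 1.491, 0.561]
ft_force: [0.6, -0.2, -4.6]
grip_width: 0.297
```

```bash
python3 go.py .5195 -.2145 .2 41.7
```

```text
t 22.9 pos [ 0.4645 -0.3998  0.057 ] yaw 41.6 tilt [ 0.006 -0.006] F [ 0.6 -0.2 -4.6] T [-0.09  0.04 -0.01] w 25.8mm q1 0.29 q7 1.54
to (0.5195, -0.2145, 0.2, 41.7) turn units -0.001 rotvec units [-0.001  0.001  0.005] shift units [-5.72  4.07  6.57]
```

Request:
play_rows:
  targets:
    - {"claw": 1, "linear": [-0.4, 0, 0], "rotation": [0, 0, 0]}
    - {"claw": 1, "linear": [-0.7, 0, 0], "rotation": [0, 0, 0]}
    - {"claw": 1, "linear": [-0.8, 0, 0], "rotation": [0, 0, 0]}
    - {"claw": 1, "linear": [-0.8, 0, 0], "rotation": [0, 0, 0]}
    - {"claw": 1, "linear": [-0.8, 0, 0], "rotation": [0, 0, 0]}
    - {"claw": 1, "linear": [-0.8, 0, 0], "rotation": [0, 0, 0]}
    - {"claw": 1, "linear": [-0.8, 0, 0], "rotation": [0, 0, 0]}
    - {"claw": 1, "linear": [-0.5, 0, 0], "rotation": [0, 0, 0]}
    - {"claw": 1, "linear": [0, 0, 0], "rotation": [0, 0, 0]}
    - {"claw": 1, "linear": [0, 0, 0], "rotation": [0, 0, 0]}

```text
time: 23.68
position: [0.4586, -0.3947, 0.2002]
tool_rot: [-0.563, 1.5, 0.571]
ft_force: [-0.7, -0.4, -5.7]
grip_width: 0.294
```

```bash
python3 go.py .5195 -.2145 .2 41.7; python3 - <<'E'
from h import *
i=get_image("top");s=get_image("scene"); cv2.imwrite("pics/top6.png",i);cv2.imwrite("pics/scene6.png",s)
p=proj('scene',get_state()['position'])[0].astype(int);q=proj('top',get_state()['position'])[0].astype(int);print(p,q)
a=cv2.resize(s[p[1]-50:p[1]+50,p[0]-65:p[0]+65],None,fx=5,fy=5,interpolation=cv2.INTER_CUBIC)
cv2.imwrite("pics/crop6.png",a)
E
```

```text
t 23.7 pos [ 0.4586 -0.3947  0.2002] yaw 41.5 tilt [-0.006  0.004] F [-0.7 -0.4 -5.7] T [-0.06 -0.04  0.02] w 25.5mm q1 0.26 q7 1.49
to (0.5195, -0.2145, 0.2, 41.7) turn units -0.002 rotvec units [-0.002 -0.001 -0.004] shift units [0.01 3.76 6.61]
[415 240] [455 215]
```

View pics/crop6.png

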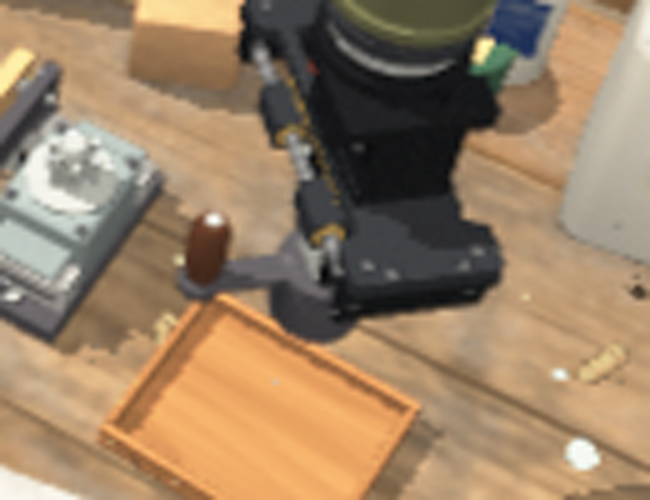

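```bash
python3 - <<'E'
from h import *
s=cv2.imread("pics/scene6.png");i=cv2.imread("pics/top6.png");s0=cv2.imread("pics/scene0.png")
P=lambda p:np.array(p)/5+[350,190]
h=onz('scene',[P([213,218])],.242)[0];print('handle',h)
k=np.radians(131.6);print('key axis from handle',h[:2]-.07*np.array([np.cos(k),np.sin(k)]))
# predicted rim outline pixel bounds for axis candidates
for ax in([.4586,-.3947],h[:2]-.07*np.array([np.cos(k),np.sin(k)])):
    t=np.linspace(0,6.28,60);ring=np.c_[ax[0]+.026*np.cos(t),ax[1]+.026*np.sin(t),0*t+.1492]
    q=(proj('scene',ring)-[350,190])*5;print('rim bounds',q.min(0),q.max(0))
# seat: crop both images
print('seat scene',onz('scene',[P([69,177])],.074))
for ax in([.5195,-.2145],[.520,-.213]):
    ring=np.c_[ax[0]+.029*np.cos(t),ax[1]+.029*np.sin(t),0*t+.074]
    q=(proj('scene',ring)-[350,190])*5;print('seat bounds scene crop6',q.min(0),q.max(0))
    q=(proj('top',ring)-[348,185])*12;print('seat bounds top crop2',q.min(0),q.max(0))
# light disc measured in unshadowed top0
hsv=cv2.cvtColor(cv2.imread("pics/top0.png"),cv2.COLOR_BGR2HSV)
print(hsv[206,363:385].tolist())
for n,im,(x0,x1,y0,y1) in(("top",cv2.imread("pics/top0.png"),(355,390,190,222)),("scene",s0,(345,385,205,240))):
    g=cv2.cvtColor(im,cv2.COLOR_BGR2HSV);m=np.zeros(g.shape[:2],np.uint8)
    m[y0:y1,x0:x1]=((g[...,1]<45)&(g[...,2]>125)&(g[...,0]<75))[y0:y1,x0:x1]*255
    c=max(cv2.findContours(m,0,cv2.CHAIN_APPROX_NONE)[0],key=cv2.contourArea)
    Q=onz(n,cv2.convexHull(c)[:,0],.074)[:,:2].astype(np.float32)
    print(n,cv2.contourArea(c),cv2.minEnclosingCircle(Q),cv2.boundingRect(c))
E
```

```text
handle [ 0.41416842 -0.34338639  0.242     ]
key axis from handle [ 0.46064325 -0.39573226]
rim bounds [263.14139735 263.8509787 ] [358.02500261 342.48681223]
rim bounds [266.42452973 262.14686297] [361.26009181 340.67658532]
seat scene [[ 0.51602288 -0.21686784  0.074     ]]
seat bounds scene crop6 [ 22.43266121 135.70893062] [114.4630718 208.7827216]
seat bounds top crop2 [167.65619113 136.65557289] [418.77995211 382.6891081 ]
seat bounds scene crop6 [ 20.76451768 134.20459349] [112.73365697 207.18554536]
seat bounds top crop2 [160.98121918 135.01990789] [412.08553845 381.01813172]
[[26, 23, 187], [25, 23, 189], [25, 25, 184], [23, 25, 165], [24, 25, 144], [25, 21, 148], [25, 20, 142], [24, 27, 134], [22, 27, 144], [23, 26, 158], [25, 26, 164], [25, 27, 162], [24, 25, 151], [22, 28, 136], [21, 29, 122], [19, 30, 120], [21, 28, 129], [22, 28, 135], [23, 25, 135], [24, 28, 127], [18, 45, 113], [15, 81, 113]]
top 582.5 ((0.5279790163040161, -0.20273619890213013), 0.05301395058631897) (355, 190, 28, 30)
scene 421.5 ((0.5183399319648743, -0.21894200146198273), 0.050966132432222366) (350, 213, 31, 26)
```

The scene crop shows the key held upright: handle top at (213,218), rim bottom at (315,340). The rim bounds put its axis within about 2 mm of the TCP. Now over the shaft.

Request:
play_rows:
  targets:
    - {"claw": 1, "linear": [0, 0.2, 0.4], "rotation": [0, -0.001, -0.004]}
    - {"claw": 1, "linear": [0, 0.5, 0.9], "rotation": [0, 0, 0]}
    - {"claw": 1, "linear": [0, 0.5, 0.9], "rotation": [0, 0, 0]}
    - {"claw": 1, "linear": [0, 0.5, 0.9], "rotation": [0, 0, 0]}
    - {"claw": 1, "linear": [0, 0.5, 0.9], "rotation": [0, 0, 0]}
    - {"claw": 1, "linear": [0, 0.5, 0.9], "rotation": [0, 0, 0]}
    - {"claw": 1, "linear": [0, 0.5, 0.9], "rotation": [0, 0, 0]}
    - {"claw": 1, "linear": [0, 0.3, 0.4], "rotation": [0, 0, 0]}
    - {"claw": 1, "linear": [0, 0, 0], "rotation": [0, 0, 0]}
    - {"claw": 1, "linear": [0, 0, 0], "rotation": [0, 0, 0]}

```text
time: 24.62
position: [0.5125, -0.2088, 0.1853]
tool_rot: [-0.555, 1.512, 0.58]
ft_force: [0.6, -0.7, -3.8]
grip_width: 0.297
```

```bash
python3 go.py .5195 -.2145 .19 41.7
```

```text
t 24.6 pos [ 0.5125 -0.2088  0.1853] yaw 41.5 tilt [-0.021  0.009] F [ 0.6 -0.7 -3.8] T [-0.17 -0.11  0.04] w 25.9mm q1 0.02 q7 1.11
to (0.5195, -0.2145, 0.19, 41.7) turn units -0.002 rotvec units [-0.002 -0.006 -0.013] shift units [-0.19 -0.36  0.06]
```

Request:
play_rows:
  targets:
    - {"claw": 1, "linear": [-0.2, -0.36, 0.06], "rotation": [-0.002, -0.006, -0.013]}
    - {"claw": 1, "linear": [-0.05, 0, 0], "rotation": [0, 0, 0]}
    - {"claw": 1, "linear": [0, 0, 0], "rotation": [0, 0, 0]}
    - {"claw": 1, "linear": [0, 0, 0], "rotation": [0, 0, 0]}

```text
time: 24.95
position: [0.5182, -0.2187, 0.1905]
tool_rot: [-0.567, 1.498, 0.564]
ft_force: [-0.1, 0.2, -4.8]
grip_width: 0.293
```

```bash
python3 go.py .5195 -.2145 .165 41.7; python3 - <<'E'
from h import *
s=get_image("scene"); cv2.imwrite("pics/scene7.png",s);i=get_image("top");cv2.imwrite("pics/top7.png",i)
p=proj('scene',get_state()['position'])[0].astype(int);q=proj('top',get_state()['position'])[0].astype(int);print(p,q)
a=cv2.resize(s[p[1]-35:p[1]+45,p[0]-40:p[0]+40],None,fx=5,fy=5,interpolation=cv2.INTER_CUBIC)
b=cv2.resize(i[q[1]-40:q[1]+40,q[0]-40:q[0]+40],None,fx=5,fy=5,interpolation=cv2.INTER_CUBIC)
cv2.imwrite("pics/crop7.png",np.hstack([a,b]))
E
```

```text
t 24.9 pos [ 0.5182 -0.2187  0.1905] yaw 41.4 tilt [-0.001 -0.003] F [-0.1  0.2 -4.8] T [-0.18 -0.04  0.07] w 25.5mm q1 0.02 q7 1.12
to (0.5195, -0.2145, 0.165, 41.7) turn units -0.003 rotvec units [-0.003 -0.002  0.001] shift units [1.02 0.09 0.15]
[367 201] [380 197]
```

View pics/crop7.png

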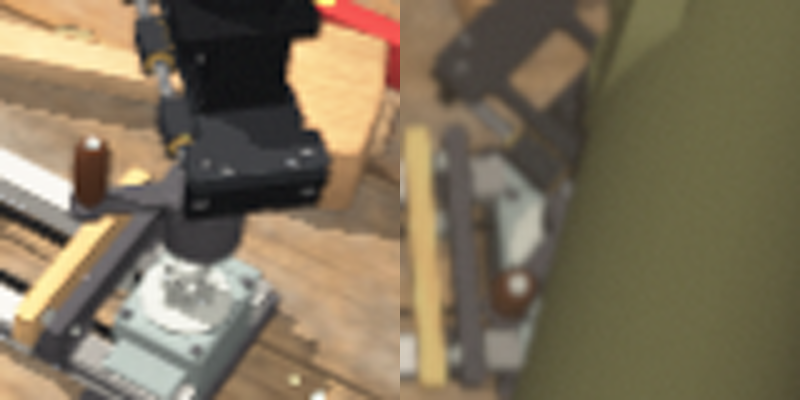

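```bash
python3 - <<'E'
from h import *
t=np.linspace(0,6.28,90)
def b(n,ax,r,z,o):
    q=(proj(n,np.c_[ax[0]+r*np.cos(t),ax[1]+r*np.sin(t),0*t+z])-o)*5;return q.min(0).round(1),q.max(0).round(1)
o=[327,166]
print('rim if at TCP',b('scene',[.5182,-.2187],.026,.1395,o))
print('seat .5195',b('scene',[.5195,-.2145],.029,.074,o))
P=lambda p:np.array(p)/5+o
h=onz('scene',[P([92,142])],.1395+.093)[0];h2=onz('top',[np.array([517-400,283])/5+[340,157]],.1395+.093)[0];k=np.radians(131.4)
for x in(h,h2): print('handle',x[:2],'axis',x[:2]-.07*np.array([np.cos(k),np.sin(k)]))
E
```

```text
rim if at TCP (array([153.6, 197.6]), array([239.7, 264.2]))
seat .5195 (array([137.4, 255.7]), array([229.5, 328.8]))
handle [ 0.47250723 -0.16779224] axis [ 0.51879906 -0.22030001]
handle [ 0.47368397 -0.1662654 ] axis [ 0.5199758  -0.21877317]
```

Request:
play_rows:
  targets:
    - {"claw": 1, "linear": [0.3, 0.1, 0.12], "rotation": [-0.003, -0.002, 0.001]}
    - {"claw": 1, "linear": [0.2, 0, 0], "rotation": [0, 0, 0]}
    - {"claw": 1, "linear": [0, 0, 0], "rotation": [0, 0, 0]}
    - {"claw": 1, "linear": [0, 0, 0], "rotation": [0, 0, 0]}

```text
time: 25.38
position: [0.518, -0.2154, 0.1763]
tool_rot: [-0.566, 1.495, 0.569]
ft_force: [-0.0, 0.5, -3.4]
grip_width: 0.292
```

```bash
python3 go.py .5183 -.2137 .155 41.7
```

```text
t 25.4 pos [ 0.518  -0.2154  0.1763] yaw 41.6 tilt [-0.     0.001] F [-0.   0.5 -3.4] T [-0.03 -0.08  0.07] w 25.4mm q1 0.02 q7 1.12
to (0.5183, -0.2137, 0.155, 41.7) turn units -0.001 rotvec units [-0.001  0.    -0.001] shift units [0.85 0.04 0.05]
```

Request:
play_rows:
  targets:
    - {"claw": 1, "linear": [0.1, 0.05, 0.06], "rotation": [0, 0, 0]}
    - {"claw": 1, "linear": [0.2, 0, 0], "rotation": [0, 0, 0]}
    - {"claw": 1, "linear": [0.2, 0, 0], "rotation": [0, 0, 0]}
    - {"claw": 1, "linear": [0.2, 0, 0], "rotation": [0, 0, 0]}
    - {"claw": 1, "linear": [0, 0, 0], "rotation": [0, 0, 0]}
    - {"claw": 1, "linear": [0, 0, 0], "rotation": [0, 0, 0]}

```text
time: 25.88
position: [0.5181, -0.2128, 0.1562]
tool_rot: [-0.566, 1.496, 0.57]
ft_force: [-0.1, 0.2, -4.8]
grip_width: 0.294
```

```bash
python3 go.py .5183 -.2137 .148 41.7
```

```text
t 25.9 pos [ 0.5181 -0.2128  0.1562] yaw 41.6 tilt [-0.002  0.002] F [-0.1  0.2 -4.8] T [-0.11 -0.03  0.01] w 25.6mm q1 0.02 q7 1.13
to (0.5183, -0.2137, 0.148, 41.7) turn units -0.001 rotvec units [-0.001 -0.    -0.001] shift units [ 0.33 -0.03 -0.02]
```

Request:
play_rows:
  targets:
    - {"claw": 1, "linear": [0.15, -0.02, -0.02], "rotation": [0, 0, 0]}
    - {"claw": 1, "linear": [0.15, 0, 0], "rotation": [0, 0, 0]}
    - {"claw": 1, "linear": [0.15, 0, 0], "rotation": [0, 0, 0]}
    - {"claw": 1, "linear": [0.1, 0, 0], "rotation": [0, 0, 0]}
    - {"claw": 1, "linear": [0.1, 0, 0], "rotation": [0, 0, 0]}

```text
time: 26.3
position: [0.5189, -0.214, 0.1474]
tool_rot: [-0.566, 1.493, 0.569]
ft_force: [-5.6, 2.3, 9.3]
grip_width: 0.295
```

```bash
python3 go.py .5183 -.2137 .125 41.7
```

```text
t 26.3 pos [ 0.5189 -0.214   0.1474] yaw 41.6 tilt [0.002 0.003] F [-5.6  2.3  9.3] T [ 0.49  1.47 -0.01] w 25.6mm q1 0.03 q7 1.13
to (0.5183, -0.2137, 0.125, 41.7) turn units -0.001 rotvec units [-0.001  0.002 -0.001] shift units [ 0.9   0.03 -0.01]
```

Request:
play_rows:
  targets:
    - {"claw": 1, "linear": [0.12, 0, 0], "rotation": [0.04, 0, 0]}
    - {"claw": 1, "linear": [0.12, 0, 0], "rotation": [0.04, 0, 0]}
    - {"claw": 1, "linear": [0.12, 0, 0], "rotation": [0.04, 0, 0]}
    - {"claw": 1, "linear": [0.12, 0, 0], "rotation": [0.04, 0, 0]}

```text
time: 26.63
position: [0.5213, -0.2155, 0.1474]
tool_rot: [-0.364, 1.529, 0.365]
ft_force: [-7.2, 1.9, 12.6]
grip_width: 0.296
```

```bash
python3 go.py .5183 -.2137 .125 41.7
```

```text
t 26.6 pos [ 0.5213 -0.2155  0.1474] yaw 26.7 tilt [0.01  0.003] F [-7.2  1.9 12.6] T [0.27 2.13 0.27] w 25.8mm q1 0.01 q7 0.88
to (0.5183, -0.2137, 0.125, 41.7) turn units -0.167 rotvec units [-0.167  0.006  0.002] shift units [ 0.9   0.13 -0.04]
```

```bash
python3 go.py .518 -.214 .147 26.7
```

```text
t 26.6 pos [ 0.5213 -0.2155  0.1474] yaw 26.7 tilt [0.01  0.003] F [-7.2  1.9 12.6] T [0.27 2.13 0.27] w 25.8mm q1 0.01 q7 0.88
to (0.518, -0.214, 0.147, 26.7) turn units -0.0 rotvec units [-0.     0.007  0.001] shift units [ 0.02  0.11 -0.09]
```

Request:
play_rows:
  targets:
    - {"claw": 1, "linear": [0.1, 0.11, -0.09], "rotation": [0.03, 0.007, 0.001]}
    - {"claw": 1, "linear": [0.1, 0, 0], "rotation": [0.04, 0, 0]}
    - {"claw": 1, "linear": [0.1, 0, 0], "rotation": [0.04, 0, 0]}

```text
time: 26.88
position: [0.5211, -0.216, 0.1473]
tool_rot: [-0.226, 1.551, 0.219]
ft_force: [-6.7, 1.5, 9.4]
grip_width: 0.296
```

```bash
python3 go.py .518 -.214 .147 10
```

```text
t 26.9 pos [ 0.5211 -0.216   0.1473] yaw 16.3 tilt [ 0.009 -0.003] F [-6.7  1.5  9.4] T [0.15 1.77 0.2 ] w 25.8mm q1 -0.01 q7 0.70
to (0.518, -0.214, 0.147, 10.0) turn units 0.07 rotvec units [0.07  0.005 0.003] shift units [ 0.01  0.1  -0.11]
```

Request:
play_rows:
  targets:
    - {"claw": 1, "linear": [0.08, 0.12, -0.22], "rotation": [0.03, 0.005, 0.003]}
    - {"claw": 1, "linear": [0.08, 0.02, -0.12], "rotation": [0.04, 0, 0]}
    - {"claw": 1, "linear": [0.08, 0, -0.12], "rotation": [0.04, 0, 0]}

```text
time: 27.13
position: [0.5174, -0.2146, 0.1468]
tool_rot: [-0.083, 1.55, 0.08]
ft_force: [2.6, 2.8, -1.4]
grip_width: 0.295
```

```bash
python3 go.py .518 -.214 .147 0
```

```text
t 27.1 pos [ 0.5174 -0.2146  0.1468] yaw 6.0 tilt [ 0.019 -0.001] F [ 2.6  2.8 -1.4] T [ 0.49 -0.73  0.03] w 25.7mm q1 -0.03 q7 0.52
to (0.518, -0.214, 0.147, 0.0) turn units 0.066 rotvec units [0.066 0.012 0.001] shift units [-0.01  0.02  0.03]
```

Request:
play_rows:
  targets:
    - {"claw": 1, "linear": [0.1, 0, 0.03], "rotation": [0.02, 0.012, 0.001]}
    - {"claw": 1, "linear": [0.15, 0, -0.04], "rotation": [0.03, 0, 0]}
    - {"claw": 1, "linear": [0.15, 0, -0.05], "rotation": [0.03, 0, 0]}
    - {"claw": 1, "linear": [0.15, 0, -0.05], "rotation": [0.03, 0, 0]}

```text
time: 27.47
position: [0.5195, -0.2144, 0.1357]
tool_rot: [0.058, 1.559, -0.062]
ft_force: [3.4, -1.1, -2.1]
grip_width: 0.294
```

```bash
python3 go.py .519 -.214 .147 -5
```

```text
t 27.5 pos [ 0.5195 -0.2144  0.1357] yaw -4.4 tilt [ 0.011 -0.003] F [ 3.4 -1.1 -2.1] T [-0.27 -0.83 -0.01] w 25.6mm q1 -0.04 q7 0.34
to (0.519, -0.214, 0.147, -5.0) turn units 0.007 rotvec units [0.007 0.007 0.001] shift units [-0.45  0.01 -0.02]
```

It has meshed: it dropped past the stop height. Now I'll push it fully home to z ≈ 0.124.

Request:
play_rows:
  targets:
    - {"claw": 1, "linear": [0.2, 0, 0], "rotation": [0, 0.007, 0.001]}
    - {"claw": 1, "linear": [0.2, 0, -0.02], "rotation": [0, 0, 0]}
    - {"claw": 1, "linear": [0.2, 0, -0.03], "rotation": [0, 0, 0]}
    - {"claw": 1, "linear": [0.2, 0, -0.05], "rotation": [0, 0, 0]}
    - {"claw": 1, "linear": [0.15, 0, -0.05], "rotation": [0, 0, 0]}

```text
time: 27.88
position: [0.5198, -0.2144, 0.1246]
tool_rot: [0.059, 1.562, -0.054]
ft_force: [-3.1, 2.4, 12.4]
grip_width: 0.298
```

```bash
python3 go.py .5195 -.2144 .147 -5
```

```text
t 27.9 pos [ 0.5198 -0.2144  0.1246] yaw -4.1 tilt [0.008 0.002] F [-3.1  2.4 12.4] T [ 0.25  1.42 -0.18] w 25.9mm q1 -0.04 q7 0.36
to (0.5195, -0.2144, 0.147, -5.0) turn units 0.01 rotvec units [ 0.01   0.005 -0.002] shift units [-0.9  -0.   -0.01]
```

The key is home: z fell 23 mm to 0.1246 m, with a 12 N stop. I'll crank with the wrist on the square hub, going clockwise, in strokes.

Request:
play_rows:
  newtons: 55
  targets:
    - {"claw": 1, "linear": [0, 0, 0], "rotation": [0.03, 0.005, 0]}
    - {"claw": 1, "linear": [0.03, 0, 0], "rotation": [0.06, 0, 0]}
    - {"claw": 1, "linear": [0.03, 0, 0], "rotation": [0.08, 0, 0]}
    - {"claw": 1, "linear": [0.03, 0, 0], "rotation": [0.08, 0, 0]}
    - {"claw": 1, "linear": [0.03, 0, 0], "rotation": [0.08, 0, 0]}

```text
time: 28.3
position: [0.5205, -0.2147, 0.1247]
tool_rot: [0.465, 1.52, -0.46]
ft_force: [-1.8, 0.3, 4.1]
grip_width: 0.295
```

```bash
python3 go.py .5195 -.2144 .1246 -40
```

```text
t 28.3 pos [ 0.5205 -0.2147  0.1247] yaw -33.8 tilt [0.002 0.003] F [-1.8  0.3  4.1] T [0.03 0.52 0.43] w 25.6mm q1 -0.09 q7 -0.15
to (0.5195, -0.2144, 0.1246, -40.0) turn units 0.069 rotvec units [ 0.069 -0.    -0.002] shift units [ 0.   -0.02 -0.04]
```

Request:
play_rows:
  targets:
    - {"claw": 1, "linear": [0.03, 0, 0], "rotation": [0.08, 0, 0]}
    - {"claw": 1, "linear": [0.03, 0, -0.02], "rotation": [0.08, 0, 0]}
    - {"claw": 1, "linear": [0.03, 0, 0], "rotation": [0.08, 0, 0]}
    - {"claw": 1, "linear": [0.03, 0, 0], "rotation": [0.08, 0, 0]}
    - {"claw": 1, "linear": [0.03, 0, 0], "rotation": [0.08, 0, 0]}
    - {"claw": 1, "linear": [0.03, 0, 0], "rotation": [0.08, 0, 0]}
    - {"claw": 1, "linear": [0.03, 0, 0], "rotation": [0.08, 0, 0]}
    - {"claw": 1, "linear": [0.03, 0, 0], "rotation": [0.08, 0, 0]}
    - {"claw": 1, "linear": [0.03, 0, 0], "rotation": [0.08, 0, 0]}

```text
time: 29.05
position: [0.5211, -0.2159, 0.1247]
tool_rot: [1.317, 1.136, -1.313]
ft_force: [-2.4, 0.8, 3.6]
grip_width: 0.295
```

```bash
python3 go.py .5195 -.2144 .1246 -100
```

```text
t 29.1 pos [ 0.5211 -0.2159  0.1247] yaw -98.3 tilt [0.002 0.001] F [-2.4  0.8  3.6] T [0.01 0.68 0.4 ] w 25.7mm q1 -0.20 q7 -1.24
to (0.5195, -0.2144, 0.1246, -100.0) turn units 0.019 rotvec units [ 0.019 -0.001 -0.001] shift units [ 0.   -0.07 -0.05]
```

Request:
play_rows:
  targets:
    - {"claw": 1, "linear": [0.03, -0.06, -0.04], "rotation": [0.08, 0, 0]}
    - {"claw": 1, "linear": [0.03, 0, 0], "rotation": [0.08, 0, 0]}
    - {"claw": 1, "linear": [0.03, 0, 0], "rotation": [0.08, 0, 0]}
    - {"claw": 1, "linear": [0.03, 0, 0], "rotation": [0.08, 0, 0]}
    - {"claw": 1, "linear": [0.03, 0, 0], "rotation": [0.08, 0, 0]}
    - {"claw": 1, "linear": [0.03, 0, 0], "rotation": [0.08, 0, 0]}
    - {"claw": 1, "linear": [0.03, 0, 0], "rotation": [0.08, 0, 0]}
    - {"claw": 1, "linear": [0.03, 0, 0], "rotation": [0.08, 0, 0]}
    - {"claw": 1, "linear": [0, 0, 0], "rotation": [0.06, 0, 0]}
    - {"claw": 1, "linear": [0, 0, 0], "rotation": [0, 0, 0]}

```text
time: 29.88
position: [0.5201, -0.2167, 0.1247]
tool_rot: [2.044, 0.336, -2.043]
ft_force: [0.0, -0.1, -2.9]
grip_width: 0.292
```

```bash
python3 go.py .5195 -.2144 .1246 -160; python3 - <<'E'
from h import *
s=get_image("scene");i=get_image("top");cv2.imwrite("pics/top8.png",i);cv2.imwrite("pics/scene8.png",s)
m=mask(i,(22,40,110),(45,255,255))
for a,c,r in rects('top',m,.067):
    if .4<r[0][0]<.65 and -.1<r[0][1]<.2: print(r)
E
```

```text
t 29.9 pos [ 0.5201 -0.2167  0.1247] yaw -161.2 tilt [ 0.001 -0.002] F [ 0.  -0.1 -2.9] T [-0.03  0.14  0.09] w 25.4mm q1 -0.34 q7 -2.30
to (0.5195, -0.2144, 0.1246, -160.0) turn units -0.014 rotvec units [-0.014 -0.    -0.001] shift units [ 0.01 -0.1  -0.01]
((0.5274261832237244, 0.08543135970830917), (0.039609260857105255, 0.1617489606142044), 89.14900207519531)
((0.5269331932067871, 0.02098982036113739), (0.03882138803601265, 0.16403882205486298), 88.50092315673828)
```

Request:
play_rows:
  targets:
    - {"claw": 0.35, "linear": [0, 0, 0], "rotation": [0, 0, 0]}
    - {"claw": 0.35, "linear": [0, 0, 0], "rotation": [0, 0, 0]}
    - {"claw": 0.35, "linear": [0, 0, 0], "rotation": [0, 0, 0]}
    - {"claw": 0.35, "linear": [0, -0.08, 0], "rotation": [0, 0, 0]}
    - {"claw": 0.35, "linear": [0, 0, 0], "rotation": [-0.05, 0, 0]}
    - {"claw": 0.35, "linear": [0, 0, 0], "rotation": [-0.08, 0, 0]}
    - {"claw": 0.35, "linear": [0, 0, 0], "rotation": [-0.08, 0, 0]}
    - {"claw": 0.35, "linear": [0, 0, 0], "rotation": [-0.08, 0, 0]}
    - {"claw": 0.35, "linear": [0, 0, 0], "rotation": [-0.08, 0, 0]}

```text
time: 30.73
position: [0.5212, -0.215, 0.1267]
tool_rot: [1.671, 0.825, -1.663]
ft_force: [-0.4, -0.2, -0.4]
grip_width: 0.648
```

```bash
python3 go.py .5195 -.215 .1246 -128
```

```text
t 30.7 pos [ 0.5212 -0.215   0.1267] yaw -127.1 tilt [ 0.006 -0.002] F [-0.4 -0.2 -0.4] T [0.02 0.15 0.02] w 56.4mm q1 -0.27 q7 -1.73
to (0.5195, -0.215, 0.1246, -128.0) turn units 0.01 rotvec units [ 0.01  -0.001 -0.004] shift units [ 0.08 -0.05  0.04]
```

Request:
play_rows:
  targets:
    - {"claw": 0.35, "linear": [0.04, 0, 0.04], "rotation": [-0.08, 0, 0]}
    - {"claw": 0.35, "linear": [0, 0, 0], "rotation": [-0.08, 0, 0]}
    - {"claw": 0.35, "linear": [0, 0, 0], "rotation": [-0.08, 0, 0]}
    - {"claw": 0.35, "linear": [0, 0, 0], "rotation": [-0.08, 0, 0]}
    - {"claw": 0.35, "linear": [0, 0, 0], "rotation": [-0.08, 0, 0]}
    - {"claw": 0.35, "linear": [0, 0, 0], "rotation": [-0.08, 0, 0]}
    - {"claw": 0.35, "linear": [0, 0, 0], "rotation": [-0.08, 0, 0]}
    - {"claw": 0.35, "linear": [0, 0, 0], "rotation": [-0.08, 0, 0]}
    - {"claw": 0.35, "linear": [0, 0, 0], "rotation": [-0.08, 0, 0]}
    - {"claw": 0.35, "linear": [0, 0, 0], "rotation": [-0.08, 0, 0]}

```text
time: 31.57
position: [0.5219, -0.2153, 0.1279]
tool_rot: [0.757, 1.425, -0.752]
ft_force: [0.4, 0.5, 0.8]
grip_width: 0.649
```

```bash
python3 go.py .5195 -.215 .1246 -55
```

```text
t 31.6 pos [ 0.5219 -0.2153  0.1279] yaw -55.5 tilt [ 0.01  -0.002] F [0.4 0.5 0.8] T [-0.1   0.12  0.04] w 56.4mm q1 -0.13 q7 -0.52
to (0.5195, -0.215, 0.1246, -55.0) turn units -0.006 rotvec units [-0.005  0.005 -0.005] shift units [ 0.13 -0.07 -0.06]
```

Request:
play_rows:
  targets:
    - {"claw": 0.35, "linear": [0.08, -0.07, -0.06], "rotation": [-0.07, 0.005, -0.005]}
    - {"claw": 0.35, "linear": [0, 0, 0], "rotation": [-0.08, 0, 0]}
    - {"claw": 0.35, "linear": [0, 0, 0], "rotation": [-0.08, 0, 0]}
    - {"claw": 0.35, "linear": [0, 0, 0], "rotation": [-0.08, 0, 0]}
    - {"claw": 0.35, "linear": [0, 0, 0], "rotation": [-0.08, 0, 0]}
    - {"claw": 0.35, "linear": [0, 0, 0], "rotation": [-0.08, 0, 0]}
    - {"claw": 0.35, "linear": [0, 0, 0], "rotation": [-0.08, 0, 0]}
    - {"claw": 0.35, "linear": [0, 0, 0], "rotation": [-0.08, 0, 0]}
    - {"claw": 0.35, "linear": [0, 0, 0], "rotation": [-0.08, 0, 0]}
    - {"claw": 0.35, "linear": [0, 0, 0], "rotation": [-0.08, 0, 0]}

```text
time: 32.4
position: [0.5207, -0.2148, 0.128]
tool_rot: [-0.215, 1.557, 0.213]
ft_force: [0.3, -0.7, -0.7]
grip_width: 0.649
```

```bash
python3 go.py .5195 -.215 .1246 15
```

```text
t 32.4 pos [ 0.5207 -0.2148  0.128 ] yaw 15.6 tilt [ 0.003 -0.001] F [ 0.3 -0.7 -0.7] T [-0.08  0.07 -0.02] w 56.4mm q1 -0.01 q7 0.69
to (0.5195, -0.215, 0.1246, 15.0) turn units 0.007 rotvec units [0.007 0.002 0.001] shift units [ 0.14  0.01 -0.05]
```

Request:
play_rows:
  targets:
    - {"claw": 0.35, "linear": [0.05, 0, -0.05], "rotation": [-0.08, 0.002, 0]}
    - {"claw": 0.35, "linear": [0, 0, 0], "rotation": [-0.08, 0, 0]}
    - {"claw": 0.35, "linear": [0, 0, 0], "rotation": [-0.08, 0, 0]}
    - {"claw": 0.35, "linear": [0, 0, 0], "rotation": [-0.08, 0, 0]}
    - {"claw": 0.35, "linear": [0, 0, 0], "rotation": [-0.08, 0, 0]}
    - {"claw": 0.35, "linear": [0, 0, 0], "rotation": [-0.08, 0, 0]}
    - {"claw": 0.35, "linear": [0, 0, 0], "rotation": [-0.08, 0, 0]}
    - {"claw": 0.35, "linear": [0, 0, 0], "rotation": [-0.08, 0, 0]}
    - {"claw": 0.35, "linear": [0, 0, 0], "rotation": [-0.08, 0, 0]}
    - {"claw": 0.35, "linear": [0, 0, 0], "rotation": [-0.08, 0, 0]}

```text
time: 33.23
position: [0.5205, -0.2152, 0.1289]
tool_rot: [-1.178, 1.23, 1.17]
ft_force: [0.5, -0.6, 0.0]
grip_width: 0.654
```

Request:
play_rows:
  targets:
    - {"claw": 0.35, "linear": [0, 0, 0], "rotation": [-0.08, 0, 0]}
    - {"claw": 0.35, "linear": [0, 0, 0], "rotation": [-0.07, 0, 0]}
    - {"claw": 0.35, "linear": [0, 0, 0], "rotation": [0, 0, 0]}
    - {"claw": 0.35, "linear": [0, 0, 0], "rotation": [0, 0, 0]}

```text
time: 33.57
position: [0.5209, -0.2153, 0.1297]
tool_rot: [-1.356, 1.109, 1.345]
ft_force: [0.9, -0.7, 0.0]
grip_width: 0.653
```

```bash
python3 go.py .5197 -.2145 .1246 108.8
```

```text
t 33.6 pos [ 0.5209 -0.2153  0.1297] yaw 101.1 tilt [ 0.006 -0.003] F [ 0.9 -0.7  0. ] T [0.05 0.05 0.  ] w 56.8mm q1 0.13 q7 2.15
to (0.5197, -0.2145, 0.1246, 108.8) turn units -0.085 rotvec units [-0.085 -0.003  0.003] shift units [0.21 0.03 0.05]
```

Request:
play_rows:
  targets:
    - {"claw": 0.35, "linear": [0.1, 0.03, 0.05], "rotation": [-0.07, -0.003, 0.003]}
    - {"claw": 0.35, "linear": [0.05, 0, 0], "rotation": [-0.02, 0, 0]}
    - {"claw": 0.35, "linear": [0.05, 0, 0], "rotation": [0, 0, 0]}
    - {"claw": 1, "linear": [0, 0, 0], "rotation": [0, 0, 0]}
    - {"claw": 1, "linear": [0, 0, 0], "rotation": [0, 0, 0]}
    - {"claw": 1, "linear": [0, 0, 0], "rotation": [0, 0, 0]}
    - {"claw": 1, "linear": [0, 0, 0], "rotation": [0, 0, 0]}
    - {"claw": 1, "linear": [0, 0, 0], "rotation": [0, 0, 0]}

```text
time: 34.23
position: [0.5202, -0.2143, 0.1252]
tool_rot: [-1.445, 1.037, 1.443]
ft_force: [0.6, 0.2, -0.3]
grip_width: 0.353
```

```bash
python3 go.py .5197 -.2145 .1246 108.8
```

```text
t 34.2 pos [ 0.5202 -0.2143  0.1252] yaw 108.6 tilt [0.001 0.   ] F [ 0.6  0.2 -0.3] T [ 0.05  0.01 -0.01] w 30.7mm q1 0.14 q7 2.28
to (0.5197, -0.2145, 0.1246, 108.8) turn units -0.002 rotvec units [-0.002 -0.     0.001] shift units [ 0.03  0.02 -0.  ]
```

Request:
play_rows:
  targets:
    - {"claw": 1, "linear": [0, 0, 0], "rotation": [0, 0, 0]}
    - {"claw": 1, "linear": [0, 0, 0], "rotation": [0, 0, 0]}
    - {"claw": 1, "linear": [0.03, 0, 0], "rotation": [0.05, 0, 0]}
    - {"claw": 1, "linear": [0.03, 0, 0], "rotation": [0.08, 0, 0]}
    - {"claw": 1, "linear": [0.03, 0, 0], "rotation": [0.08, 0, 0]}
    - {"claw": 1, "linear": [0.03, 0, 0], "rotation": [0.08, 0, 0]}
    - {"claw": 1, "linear": [0.03, 0, 0], "rotation": [0.08, 0, 0]}
    - {"claw": 1, "linear": [0.03, 0, 0], "rotation": [0.08, 0, 0]}
    - {"claw": 1, "linear": [0.03, 0, 0], "rotation": [0.08, 0, 0]}
    - {"claw": 1, "linear": [0.03, 0, 0], "rotation": [0.08, 0, 0]}

```text
time: 35.07
position: [0.5206, -0.2159, 0.1254]
tool_rot: [-0.734, 1.444, 0.727]
ft_force: [-2.2, -0.5, 3.7]
grip_width: 0.295
```

```bash
python3 go.py .5197 -.2145 .1246 50
```

```text
t 35.1 pos [ 0.5206 -0.2159  0.1254] yaw 53.7 tilt [ 0.002 -0.003] F [-2.2 -0.5  3.7] T [-0.03  0.4   0.48] w 25.7mm q1 0.05 q7 1.34
to (0.5197, -0.2145, 0.1246, 50.0) turn units 0.041 rotvec units [ 0.041 -0.001  0.003] shift units [0.03 0.06 0.02]
```

Request:
play_rows:
  targets:
    - {"claw": 1, "linear": [0.03, 0.06, 0.02], "rotation": [0.08, 0, 0]}
    - {"claw": 1, "linear": [0.03, 0, 0], "rotation": [0.08, 0, 0]}
    - {"claw": 1, "linear": [0.03, 0, 0], "rotation": [0.08, 0, 0]}
    - {"claw": 1, "linear": [0.03, 0, 0], "rotation": [0.08, 0, 0]}
    - {"claw": 1, "linear": [0.03, 0, 0], "rotation": [0.08, 0, 0]}
    - {"claw": 1, "linear": [0.03, 0, 0], "rotation": [0.08, 0, 0]}
    - {"claw": 1, "linear": [0.03, 0, 0], "rotation": [0.08, 0, 0]}
    - {"claw": 1, "linear": [0.03, 0, 0], "rotation": [0.08, 0, 0]}
    - {"claw": 1, "linear": [0.03, 0, 0], "rotation": [0.08, 0, 0]}
    - {"claw": 1, "linear": [0.03, 0, 0], "rotation": [0.08, 0, 0]}

```text
time: 35.9
position: [0.5197, -0.2163, 0.1254]
tool_rot: [0.241, 1.553, -0.251]
ft_force: [-1.5, 0.1, 3.8]
grip_width: 0.296
```

```bash
python3 go.py .5197 -.2145 .1246 -20
```

```text
t 35.9 pos [ 0.5197 -0.2163  0.1254] yaw -18.0 tilt [ 0.003 -0.007] F [-1.5  0.1  3.8] T [0.01 0.54 0.46] w 25.8mm q1 -0.07 q7 0.11
to (0.5197, -0.2145, 0.1246, -20.0) turn units 0.023 rotvec units [0.023 0.003 0.004] shift units [ 0.03  0.07 -0.03]
```

Request:
play_rows:
  targets:
    - {"claw": 1, "linear": [0.03, 0.07, -0.03], "rotation": [0.08, 0.003, 0.004]}
    - {"claw": 1, "linear": [0.03, 0, 0], "rotation": [0.08, 0, 0]}
    - {"claw": 1, "linear": [0.03, 0, 0], "rotation": [0.08, 0, 0]}
    - {"claw": 1, "linear": [0.03, 0, 0], "rotation": [0.08, 0, 0]}
    - {"claw": 1, "linear": [0.03, 0, 0], "rotation": [0.08, 0, 0]}
    - {"claw": 1, "linear": [0.03, 0, 0], "rotation": [0.08, 0, 0]}
    - {"claw": 1, "linear": [0.03, 0, 0], "rotation": [0.08, 0, 0]}
    - {"claw": 1, "linear": [0.03, 0, 0], "rotation": [0.08, 0, 0]}
    - {"claw": 1, "linear": [0.03, 0, 0], "rotation": [0.08, 0, 0]}
    - {"claw": 1, "linear": [0.03, 0, 0], "rotation": [0.08, 0, 0]}

```text
time: 36.73
position: [0.5191, -0.2158, 0.1254]
tool_rot: [1.202, 1.211, -1.204]
ft_force: [-1.6, 0.1, 4.1]
grip_width: 0.295
```

```bash
python3 go.py .5197 -.2145 .1246 -95;python3 - <<'E'
from h import *
s=get_image("scene");i=get_image("top");cv2.imwrite("pics/top9.png",i);cv2.imwrite("pics/scene9.png",s)
m=mask(i,(22,40,110),(45,255,255))
for a,c,r in rects('top',m,.067):
    if .4<r[0][0]<.65 and -.1<r[0][1]<.2: print(r)
E
```

```text
t 36.7 pos [ 0.5191 -0.2158  0.1254] yaw -89.6 tilt [ 0.    -0.002] F [-1.6  0.1  4.1] T [-0.02  0.59  0.39] w 25.6mm q1 -0.19 q7 -1.10
to (0.5197, -0.2145, 0.1246, -95.0) turn units 0.06 rotvec units [ 0.06   0.001 -0.   ] shift units [ 0.03  0.02 -0.05]
((0.5269936919212341, 0.06615998595952988), (0.0780021995306015, 0.16232959926128387), 89.14813995361328)
```

Request:
play_rows:
  targets:
    - {"claw": 1, "linear": [0.03, 0.02, -0.05], "rotation": [0.08, 0, 0]}
    - {"claw": 1, "linear": [0.03, 0, 0], "rotation": [0.08, 0, 0]}
    - {"claw": 1, "linear": [0.03, 0, 0], "rotation": [0.08, 0, 0]}
    - {"claw": 1, "linear": [0.03, 0, 0], "rotation": [0.08, 0, 0]}
    - {"claw": 1, "linear": [0.03, 0, 0], "rotation": [0.08, 0, 0]}
    - {"claw": 1, "linear": [0.03, 0, 0], "rotation": [0.08, 0, 0]}
    - {"claw": 1, "linear": [0.03, 0, 0], "rotation": [0.08, 0, 0]}

```text
time: 37.42
position: [0.5193, -0.2152, 0.1253]
tool_rot: [1.805, 0.669, -1.809]
ft_force: [-2.4, 0.8, 5.2]
grip_width: 0.292
```

```bash
python3 go.py .5197 -.2145 .1246 -145;python3 - <<'E'
from h import *
i=get_image("top")
m=mask(i,(22,40,110),(45,255,255))
for a,c,r in rects('top',m,.067):
    if .4<r[0][0]<.65 and -.1<r[0][1]<.2: print(r)
E
```

```text
t 37.4 pos [ 0.5193 -0.2152  0.1253] yaw -139.2 tilt [-0.001 -0.003] F [-2.4  0.8  5.2] T [0.09 0.8  0.6 ] w 25.4mm q1 -0.29 q7 -1.94
to (0.5197, -0.2145, 0.1246, -145.0) turn units 0.064 rotvec units [ 0.064  0.002 -0.001] shift units [ 0.03 -0.01 -0.03]
((0.5273908376693726, 0.07282722741365433), (0.0759962722659111, 0.16175003349781036), 89.12228393554688)
```

```bash
python3 - <<'E'
from h import *
i=get_image("top");s=get_image("scene")
a=cv2.resize(i[170:260,220:400],None,fx=4.4,fy=4.4,interpolation=cv2.INTER_CUBIC);b=cv2.resize(s[160:260,250:400],None,fx=2,fy=2)
o=np.zeros((600,800,3),np.uint8);o[:a.shape[0],:a.shape[1]]=a;o[400:600,:300]=b;cv2.imwrite("pics/crop8.png",o)
E
```

```text
(no output)
```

View pics/crop8.png

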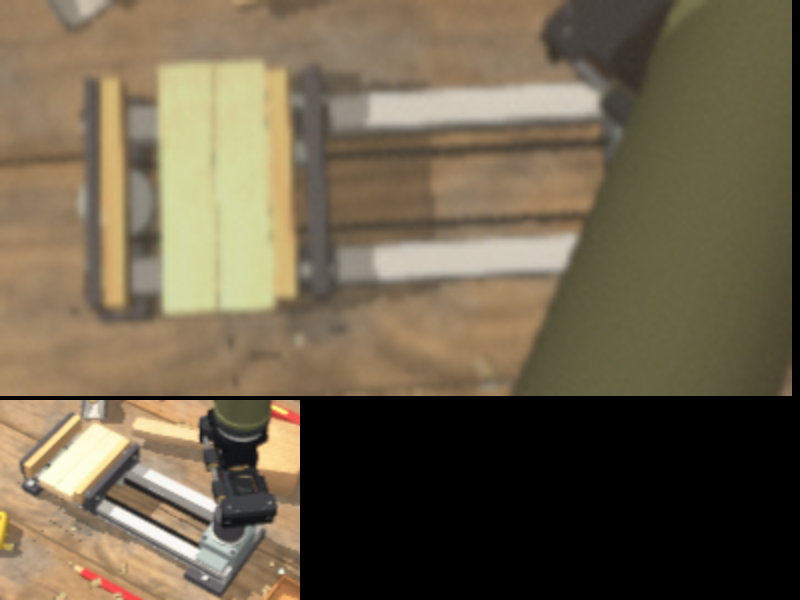

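Seen: the staves are pressed together, spanning columns 158–275 with their ends level, and about 20 mm is left to the fence face at column 126. The wrist is near its range, so one more regrip.

Request:
play_rows:
  targets:
    - {"claw": 1, "linear": [0.03, 0, -0.03], "rotation": [0.08, 0, 0]}
    - {"claw": 1, "linear": [0.03, 0, 0], "rotation": [0.08, 0, 0]}
    - {"claw": 1, "linear": [0.03, 0, 0], "rotation": [0.08, 0, 0]}
    - {"claw": 1, "linear": [0, 0, 0], "rotation": [0, 0, 0]}
    - {"claw": 1, "linear": [0, 0, 0], "rotation": [0, 0, 0]}

```text
time: 37.98
position: [0.5195, -0.2148, 0.1254]
tool_rot: [2.029, 0.354, -2.034]
ft_force: [0.0, -1.0, 0.7]
grip_width: 0.294
```

```bash
python3 go.py .5197 -.2145 .1246 -72
```

```text
t 38.0 pos [ 0.5195 -0.2148  0.1254] yaw -160.1 tilt [-0.002 -0.003] F [ 0.  -1.   0.7] T [-0.04  0.24 -0.07] w 25.6mm q1 -0.34 q7 -2.29
to (0.5197, -0.2145, 0.1246, -72.0) turn units -0.979 rotvec units [-0.979  0.002  0.   ] shift units [ 0.03  0.01 -0.01]
```

Regrip at yaw −70.1 (+90°).

Request:
play_rows:
  targets:
    - {"claw": 0.35, "linear": [0, 0, 0], "rotation": [0, 0, 0]}
    - {"claw": 0.35, "linear": [0, 0, 0], "rotation": [0, 0, 0]}
    - {"claw": 0.35, "linear": [0, 0, 0], "rotation": [0, 0, 0]}
    - {"claw": 0.35, "linear": [0, 0, 0], "rotation": [0, 0, 0]}
    - {"claw": 0.35, "linear": [0, 0, 0], "rotation": [-0.08, 0, 0]}
    - {"claw": 0.35, "linear": [0, 0, 0], "rotation": [-0.08, 0, 0]}
    - {"claw": 0.35, "linear": [0, 0, 0], "rotation": [-0.08, 0, 0]}
    - {"claw": 0.35, "linear": [0, 0, 0], "rotation": [-0.08, 0, 0]}
    - {"claw": 0.35, "linear": [0, 0, 0], "rotation": [-0.08, 0, 0]}
    - {"claw": 0.35, "linear": [0, 0, 0], "rotation": [-0.08, 0, 0]}

```text
time: 38.82
position: [0.5194, -0.214, 0.124]
tool_rot: [1.535, 0.957, -1.54]
ft_force: [-0.3, 0.4, 0.7]
grip_width: 0.651
```

Request:
play_rows:
  targets:
    - {"claw": 0.35, "linear": [0.05, 0, 0], "rotation": [-0.08, 0, 0]}
    - {"claw": 0.35, "linear": [0, 0, 0], "rotation": [-0.08, 0, 0]}
    - {"claw": 0.35, "linear": [0, 0, 0], "rotation": [-0.08, 0, 0]}
    - {"claw": 0.35, "linear": [0, 0, 0], "rotation": [-0.08, 0, 0]}
    - {"claw": 0.35, "linear": [0, 0, 0], "rotation": [-0.08, 0, 0]}
    - {"claw": 0.35, "linear": [0, 0, 0], "rotation": [-0.08, 0, 0]}
    - {"claw": 0.35, "linear": [0, 0, 0], "rotation": [-0.04, 0, 0]}
    - {"claw": 0.35, "linear": [0, 0, 0], "rotation": [0, 0, 0]}

```text
time: 39.48
position: [0.519, -0.2138, 0.1218]
tool_rot: [0.935, 1.362, -0.939]
ft_force: [-1.3, 0.1, -1.5]
grip_width: 0.65
```

```bash
python3 go.py .5195 -.2147 .1246 -70.1
```

```text
t 39.5 pos [ 0.519  -0.2138  0.1218] yaw -69.1 tilt [-0.003 -0.001] F [-1.3  0.1 -1.5] T [-0.07  0.11  0.01] w 56.6mm q1 -0.15 q7 -0.75
to (0.5195, -0.2147, 0.1246, -70.1) turn units 0.011 rotvec units [ 0.011 -0.     0.002] shift units [-0.11  0.01  0.04]
```

Request:
play_rows:
  targets:
    - {"claw": 0.35, "linear": [-0.1, 0, 0.04], "rotation": [0.011, 0, 0.002]}
    - {"claw": 1, "linear": [0, 0, 0], "rotation": [0, 0, 0]}
    - {"claw": 1, "linear": [0, 0, 0], "rotation": [0, 0, 0]}
    - {"claw": 1, "linear": [0, 0, 0], "rotation": [0, 0, 0]}
    - {"claw": 1, "linear": [0, 0, 0], "rotation": [0, 0, 0]}
    - {"claw": 1, "linear": [0, 0, 0], "rotation": [0, 0, 0]}
    - {"claw": 1, "linear": [0, 0, 0], "rotation": [0, 0, 0]}
    - {"claw": 1, "linear": [0, 0, 0], "rotation": [0, 0, 0]}

```text
time: 40.15
position: [0.5195, -0.2156, 0.1245]
tool_rot: [0.955, 1.349, -0.956]
ft_force: [0.4, -0.5, -0.1]
grip_width: 0.291
```

Request:
play_rows:
  targets:
    - {"claw": 1, "linear": [0.03, 0, 0], "rotation": [0.05, 0, 0]}
    - {"claw": 1, "linear": [0.03, 0, 0], "rotation": [0.08, 0, 0]}
    - {"claw": 1, "linear": [0.03, 0, 0], "rotation": [0.08, 0, 0]}
    - {"claw": 1, "linear": [0.03, 0, 0], "rotation": [0.08, 0, 0]}

```text
time: 40.48
position: [0.5197, -0.2155, 0.1245]
tool_rot: [1.296, 1.15, -1.296]
ft_force: [-1.0, -0.4, 3.3]
grip_width: 0.295
```

```bash
python3 go.py .5195 -.2147 .1246 -98
```

```text
t 40.5 pos [ 0.5197 -0.2155  0.1245] yaw -96.8 tilt [ 0.001 -0.001] F [-1.  -0.4  3.3] T [0.09 0.57 0.5 ] w 25.7mm q1 -0.20 q7 -1.22
to (0.5195, -0.2147, 0.1246, -98.0) turn units 0.014 rotvec units [ 0.014  0.    -0.001] shift units [-0.   -0.01 -0.03]
```

Request:
play_rows:
  targets:
    - {"claw": 1, "linear": [0.03, 0, 0], "rotation": [0.06, 0, 0]}
    - {"claw": 1, "linear": [0.03, 0, 0], "rotation": [0.06, 0, 0]}

```text
time: 40.65
position: [0.5197, -0.2155, 0.1245]
tool_rot: [1.437, 1.043, -1.437]
ft_force: [-1.3, 0.8, 5.8]
grip_width: 0.299
```

```bash
python3 go.py .5195 -.2147 .1246 -98
```

```text
t 40.6 pos [ 0.5197 -0.2155  0.1245] yaw -108.0 tilt [ 0.    -0.001] F [-1.3  0.8  5.8] T [0.02 0.61 0.66] w 26.0mm q1 -0.22 q7 -1.41
to (0.5195, -0.2147, 0.1246, -98.0) turn units -0.111 rotvec units [-0.111  0.    -0.   ] shift units [-0.   -0.01 -0.03]
```

Request:
play_rows:
  targets:
    - {"claw": 1, "linear": [0.03, 0, 0], "rotation": [0.06, 0, 0]}

```text
time: 40.73
position: [0.5197, -0.2154, 0.1245]
tool_rot: [1.505, 0.985, -1.506]
ft_force: [-1.5, 0.0, 4.5]
grip_width: 0.29
```

```bash
python3 go.py .5195 -.2147 .1246 -98;python3 - <<'E'
from h import *
i=get_image("top")
m=mask(i,(22,40,110),(45,255,255))
for a,c,r in rects('top',m,.067):
    if .4<r[0][0]<.65 and -.1<r[0][1]<.2: print(r)
E
```

```text
t 40.7 pos [ 0.5197 -0.2154  0.1245] yaw -113.6 tilt [ 0.    -0.001] F [-1.5  0.   4.5] T [0.06 0.62 0.71] w 25.3mm q1 -0.23 q7 -1.50
to (0.5195, -0.2147, 0.1246, -98.0) turn units -0.173 rotvec units [-0.173  0.    -0.   ] shift units [-0.   -0.01 -0.03]
((0.5269495248794556, 0.09181517362594604), (0.0757727399468422, 0.1622926890850067), 88.82808685302734)
```

Request:
play_rows:
  targets:
    - {"claw": 1, "linear": [0.03, 0, 0], "rotation": [0.04, 0, 0]}

```text
time: 40.87
position: [0.5198, -0.2154, 0.1245]
tool_rot: [1.552, 0.943, -1.552]
ft_force: [-2.5, -0.8, 5.3]
grip_width: 0.297
```

```bash
python3 go.py
```

```text
t 40.9 pos [ 0.5198 -0.2154  0.1245] yaw -117.4 tilt [ 0.    -0.001] F [-2.5 -0.8  5.3] T [0.07 0.58 0.65] w 25.9mm q1 -0.24 q7 -1.57
```

Request:
play_rows:
  targets:
    - {"claw": 1, "linear": [0.03, 0, 0], "rotation": [0.04, 0, 0]}

```text
time: 40.95
position: [0.5198, -0.2154, 0.1245]
tool_rot: [1.595, 0.901, -1.596]
ft_force: [-1.1, -0.1, 5.2]
grip_width: 0.294
```

```bash
python3 go.py
```

```text
t 41.0 pos [ 0.5198 -0.2154  0.1245] yaw -121.0 tilt [-0.    -0.001] F [-1.1 -0.1  5.2] T [0.07 0.62 0.81] w 25.6mm q1 -0.25 q7 -1.63
```

Request:
play_rows:
  targets:
    - {"claw": 1, "linear": [0.03, 0, 0], "rotation": [0.04, 0, 0]}

```text
time: 41.03
position: [0.5198, -0.2154, 0.1245]
tool_rot: [1.636, 0.859, -1.638]
ft_force: [-2.8, 0.7, 5.5]
grip_width: 0.294
```

```bash
python3 go.py
```

```text
t 41.0 pos [ 0.5198 -0.2154  0.1245] yaw -124.5 tilt [-0.    -0.002] F [-2.8  0.7  5.5] T [-0.08  0.6   2.05] w 25.6mm q1 -0.26 q7 -1.69
```

Request:
play_rows:
  targets:
    - {"claw": 1, "linear": [0.03, 0, 0], "rotation": [0.04, 0, 0]}

```text
time: 41.12
position: [0.5204, -0.2157, 0.1246]
tool_rot: [1.675, 0.816, -1.678]
ft_force: [-1.2, -1.4, 2.6]
grip_width: 0.307
```

```bash
python3 go.py; python3 - <<'E'
from h import *
i=get_image("top")
a=cv2.resize(i[170:260,220:400],None,fx=4.4,fy=4.4,interpolation=cv2.INTER_CUBIC);cv2.imwrite("pics/crop9.png",a)
m=mask(i,(22,40,110),(45,255,255))
for a,c,r in rects('top',m,.067):
    if .4<r[0][0]<.65 and -.1<r[0][1]<.2: print(r)
E
```

```text
t 41.1 pos [ 0.5204 -0.2157  0.1246] yaw -127.9 tilt [ 0.    -0.004] F [-1.2 -1.4  2.6] T [-0.31  0.17  2.23] w 26.7mm q1 -0.26 q7 -1.75
((0.5270230770111084, 0.09181366860866547), (0.0757727399468422, 0.16243979334831238), 88.82808685302734)
```

View pics/crop9.png

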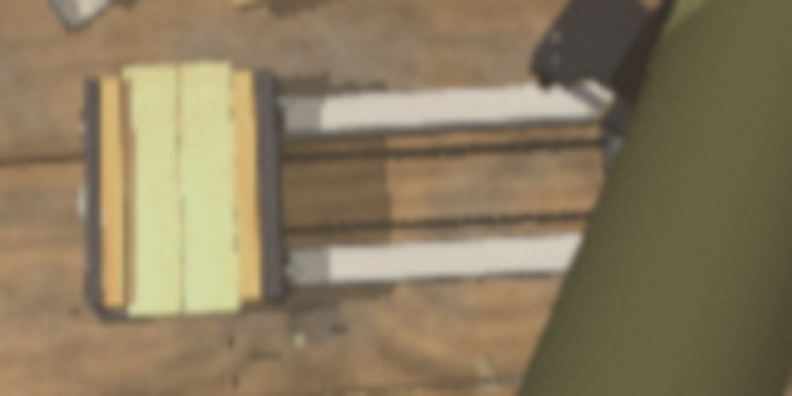

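The torque jumped from 0.8 to over 2 N m: that's the hard stop. The picture shows fence, stave, stave and jaw all touching, with the ends level (rows 63–315). I'll unload the twist and lift the key off.

Request:
play_rows:
  targets:
    - {"claw": 1, "linear": [0, 0, 0], "rotation": [-0.03, 0, 0]}
    - {"claw": 1, "linear": [0, 0, 0], "rotation": [0, 0, 0]}

```text
time: 41.33
position: [0.5205, -0.2157, 0.1247]
tool_rot: [1.637, 0.852, -1.643]
ft_force: [-0.8, -1.2, 0.3]
grip_width: 0.305
```

```bash
python3 go.py .5197 -.215 .1246 -124
```

```text
t 41.3 pos [ 0.5205 -0.2157  0.1247] yaw -124.8 tilt [-0.001 -0.006] F [-0.8 -1.2  0.3] T [-0.16  0.09  0.9 ] w 26.5mm q1 -0.26 q7 -1.70
to (0.5197, -0.215, 0.1246, -124.0) turn units -0.009 rotvec units [-0.009  0.003 -0.002] shift units [ 0.   -0.04 -0.01]
```

Request:
play_rows:
  targets:
    - {"claw": 1, "linear": [0, -0.03, 0], "rotation": [-0.025, 0.003, -0.002]}
    - {"claw": 1, "linear": [0, 0, 0], "rotation": [0, 0, 0]}

```text
time: 41.5
position: [0.5204, -0.2158, 0.1246]
tool_rot: [1.613, 0.884, -1.613]
ft_force: [0.2, 0.4, 1.2]
grip_width: 0.297
```

```bash
python3 go.py .5197 -.215 .1246 -124
```

```text
t 41.5 pos [ 0.5204 -0.2158  0.1246] yaw -122.5 tilt [ 0.001 -0.001] F [0.2 0.4 1.2] T [-0.07  0.17  0.41] w 25.8mm q1 -0.25 q7 -1.65
to (0.5197, -0.215, 0.1246, -124.0) turn units 0.017 rotvec units [ 0.017  0.    -0.001] shift units [ 0.   -0.04 -0.01]
```

Request:
play_rows:
  targets:
    - {"claw": 1, "linear": [0, 0, 0], "rotation": [-0.012, 0, 0]}
    - {"claw": 1, "linear": [-0.1, 0, 0], "rotation": [0, 0, 0]}
    - {"claw": 1, "linear": [-0.25, 0, 0], "rotation": [0, 0, 0]}
    - {"claw": 1, "linear": [-0.3, 0, 0], "rotation": [0, 0, 0]}
    - {"claw": 1, "linear": [-0.3, 0, 0], "rotation": [0, 0, 0]}

```text
time: 41.92
position: [0.52, -0.2153, 0.1429]
tool_rot: [1.602, 0.892, -1.606]
ft_force: [4.2, -1.6, -8.3]
grip_width: 0.301
```

```bash
python3 go.py .5197 -.215 .2 -122
```

```text
t 41.9 pos [ 0.52   -0.2153  0.1429] yaw -121.8 tilt [-0.001 -0.003] F [ 4.2 -1.6 -8.3] T [-0.52 -0.85  0.13] w 26.2mm q1 -0.26 q7 -1.65
to (0.5197, -0.215, 0.2, -122.0) turn units 0.003 rotvec units [ 0.003  0.002 -0.001] shift units [-2.28 -0.02 -0.  ]
```

Request:
play_rows:
  targets:
    - {"claw": 1, "linear": [-0.4, 0, 0], "rotation": [0, 0.002, 0]}
    - {"claw": 1, "linear": [-0.5, 0, 0], "rotation": [0, 0, 0]}
    - {"claw": 1, "linear": [-0.6, 0, 0], "rotation": [0, 0, 0]}
    - {"claw": 1, "linear": [-0.6, 0, 0], "rotation": [0, 0, 0]}
    - {"claw": 1, "linear": [-0.4, 0, 0], "rotation": [0, 0, 0]}
    - {"claw": 1, "linear": [0, 0, 0], "rotation": [0, 0, 0]}
    - {"claw": 1, "linear": [0, 0, 0], "rotation": [0, 0, 0]}

```text
time: 42.5
position: [0.5153, -0.213, 0.2105]
tool_rot: [1.608, 0.901, -1.615]
ft_force: [0.2, 0.7, -5.3]
grip_width: 0.299
```

```bash
python3 go.py .461 -.383 .2 -25
```

```text
t 42.5 pos [ 0.5153 -0.213   0.2105] yaw -122.1 tilt [-0.009  0.007] F [ 0.2  0.7 -5.3] T [ 0.03  0.16 -0.07] w 26.0mm q1 -0.28 q7 -1.69
to (0.461, -0.383, 0.2, -25.0) turn units -1.079 rotvec units [-1.079 -0.007  0.005] shift units [ 0.42 -7.08  0.91]
```

Request:
play_rows:
  targets:
    - {"claw": 1, "linear": [0, 0, 0], "rotation": [-0.05, -0.007, 0.005]}
    - {"claw": 1, "linear": [0, 0, 0], "rotation": [-0.08, 0, 0]}
    - {"claw": 1, "linear": [0, 0, 0], "rotation": [-0.08, 0, 0]}
    - {"claw": 1, "linear": [0, 0, 0], "rotation": [-0.08, 0, 0]}
    - {"claw": 1, "linear": [0, 0, 0], "rotation": [-0.08, 0, 0]}
    - {"claw": 1, "linear": [0, 0, 0], "rotation": [-0.08, 0, 0]}
    - {"claw": 1, "linear": [0, 0, 0], "rotation": [-0.08, 0, 0]}
    - {"claw": 1, "linear": [0, 0, 0], "rotation": [-0.08, 0, 0]}
    - {"claw": 1, "linear": [0, 0, 0], "rotation": [-0.08, 0, 0]}
    - {"claw": 1, "linear": [0, 0, 0], "rotation": [-0.08, 0, 0]}

```text
time: 43.33
position: [0.5083, -0.2102, 0.2027]
tool_rot: [0.712, 1.47, -0.731]
ft_force: [0.4, -0.4, -4.4]
grip_width: 0.297
```

Request:
play_rows:
  targets:
    - {"claw": 1, "linear": [-0.1, 0, 0], "rotation": [-0.08, 0, 0]}
    - {"claw": 1, "linear": [0, 0, 0], "rotation": [-0.08, 0, 0]}
    - {"claw": 1, "linear": [0, 0, 0], "rotation": [-0.08, 0, 0]}
    - {"claw": 1, "linear": [0, 0, 0], "rotation": [-0.06, 0, 0]}
    - {"claw": 1, "linear": [0, 0, 0], "rotation": [0, 0, 0]}

```text
time: 43.75
position: [0.5044, -0.2088, 0.2002]
tool_rot: [0.346, 1.576, -0.355]
ft_force: [-0.5, -0.2, -4.4]
grip_width: 0.298
```

```bash
python3 go.py .461 -.388 .2 -25
```

```text
t 43.8 pos [ 0.5044 -0.2088  0.2002] yaw -25.5 tilt [-0.034  0.002] F [-0.5 -0.2 -4.4] T [-0.16 -0.01 -0.04] w 25.9mm q1 -0.16 q7 -0.04
to (0.461, -0.388, 0.2, -25.0) turn units -0.006 rotvec units [-0.006 -0.02   0.008] shift units [ 0.01 -7.23  1.46]
```

Request:
play_rows:
  targets:
    - {"claw": 1, "linear": [-0.1, -0.4, 0.1], "rotation": [-0.006, -0.02, 0.008]}
    - {"claw": 1, "linear": [-0.05, -0.9, 0.18], "rotation": [0, 0, 0]}
    - {"claw": 1, "linear": [-0.05, -0.9, 0.18], "rotation": [0, 0, 0]}
    - {"claw": 1, "linear": [-0.05, -0.9, 0.18], "rotation": [0, 0, 0]}
    - {"claw": 1, "linear": [-0.05, -0.9, 0.18], "rotation": [0, 0, 0]}
    - {"claw": 1, "linear": [-0.05, -0.9, 0.18], "rotation": [0, 0, 0]}
    - {"claw": 1, "linear": [0, -0.9, 0.18], "rotation": [0, 0, 0]}
    - {"claw": 1, "linear": [0, -0.6, 0.1], "rotation": [0, 0, 0]}
    - {"claw": 1, "linear": [0, 0, 0], "rotation": [0, 0, 0]}
    - {"claw": 1, "linear": [0, 0, 0], "rotation": [0, 0, 0]}

```text
time: 44.58
position: [0.4591, -0.3689, 0.2015]
tool_rot: [0.365, 1.554, -0.359]
ft_force: [-0.0, 0.8, -4.5]
grip_width: 0.297
```

```bash
python3 go.py .461 -.388 .1 -25
```

```text
t 44.6 pos [ 0.4591 -0.3689  0.2015] yaw -26.4 tilt [-0.012  0.006] F [-0.   0.8 -4.5] T [-0.07  0.09  0.02] w 25.9mm q1 0.06 q7 0.30
to (0.461, -0.388, 0.1, -25.0) turn units -0.016 rotvec units [-0.016 -0.009 -0.   ] shift units [ 4.06 -0.66  0.39]
```

Request:
play_rows:
  targets:
    - {"claw": 1, "linear": [0.3, -0.4, 0.2], "rotation": [-0.016, -0.009, 0]}
    - {"claw": 1, "linear": [0.6, -0.2, 0.15], "rotation": [0, 0, 0]}
    - {"claw": 1, "linear": [0.7, 0, 0], "rotation": [0, 0, 0]}
    - {"claw": 1, "linear": [0.7, 0, 0], "rotation": [0, 0, 0]}
    - {"claw": 1, "linear": [0.6, 0, 0], "rotation": [0, 0, 0]}
    - {"claw": 1, "linear": [0.4, 0, 0], "rotation": [0, 0, 0]}
    - {"claw": 1, "linear": [0, 0, 0], "rotation": [0, 0, 0]}
    - {"claw": 1, "linear": [0, 0, 0], "rotation": [0, 0, 0]}

```text
time: 45.25
position: [0.4634, -0.3774, 0.1092]
tool_rot: [0.351, 1.548, -0.338]
ft_force: [0.6, -0.8, -3.3]
grip_width: 0.296
```

```bash
python3 go.py .461 -.388 .057 -25
```

```text
t 45.2 pos [ 0.4634 -0.3774  0.1092] yaw -25.2 tilt [-0.003  0.009] F [ 0.6 -0.8 -3.3] T [-0.19  0.01 -0.03] w 25.8mm q1 0.11 q7 0.38
to (0.461, -0.388, 0.057, -25.0) turn units -0.002 rotvec units [-0.002 -0.004 -0.004] shift units [ 2.09 -0.42  0.09]
```

Request:
play_rows:
  targets:
    - {"claw": 1, "linear": [0.3, -0.3, 0.08], "rotation": [-0.002, -0.004, -0.004]}
    - {"claw": 1, "linear": [0.4, 0, 0], "rotation": [0, 0, 0]}
    - {"claw": 1, "linear": [0.4, 0, 0], "rotation": [0, 0, 0]}
    - {"claw": 1, "linear": [0.3, 0, 0], "rotation": [0, 0, 0]}
    - {"claw": 1, "linear": [0.2, 0, 0], "rotation": [0, 0, 0]}
    - {"claw": 1, "linear": [0.1, 0, 0], "rotation": [0, 0, 0]}
    - {"claw": 1, "linear": [0, 0, 0], "rotation": [0, 0, 0]}

```text
time: 45.83
position: [0.4639, -0.3858, 0.0641]
tool_rot: [0.341, 1.54, -0.342]
ft_force: [0.7, -0.2, -4.1]
grip_width: 0.291
```

```bash
python3 go.py .461 -.383 .057 -25
```

```text
t 45.8 pos [ 0.4639 -0.3858  0.0641] yaw -25.0 tilt [ 0.003 -0.001] F [ 0.7 -0.2 -4.1] T [-0.14  0.12  0.  ] w 25.3mm q1 0.13 q7 0.42
to (0.461, -0.383, 0.057, -25.0) turn units 0.0 rotvec units [ 0.     0.002 -0.   ] shift units [ 0.29  0.05 -0.15]
```

Request:
play_rows:
  targets:
    - {"claw": 1, "linear": [0.1, 0, 0], "rotation": [0, 0.002, 0]}
    - {"claw": 1, "linear": [0.1, 0, 0], "rotation": [0, 0, 0]}
    - {"claw": 1, "linear": [0.08, 0, 0], "rotation": [0, 0, 0]}
    - {"claw": 1, "linear": [0.05, 0, 0], "rotation": [0, 0, 0]}

```text
time: 46.17
position: [0.4646, -0.3866, 0.0566]
tool_rot: [0.341, 1.542, -0.342]
ft_force: [-2.2, 1.0, 6.2]
grip_width: 0.302
```

```bash
python3 go.py .461 -.383 .057 -25
```

```text
t 46.2 pos [ 0.4646 -0.3866  0.0566] yaw -25.0 tilt [ 0.002 -0.001] F [-2.2  1.   6.2] T [0.46 0.84 0.06] w 26.3mm q1 0.14 q7 0.43
to (0.461, -0.383, 0.057, -25.0) turn units 0.0 rotvec units [0.    0.001 0.   ] shift units [-0.02  0.07 -0.19]
```

It's standing on the tray floor. Release, go straight up, then look.

Request:
play_rows:
  targets:
    - {"claw": 0.4, "linear": [0, 0, 0], "rotation": [0, 0, 0]}
    - {"claw": 0.4, "linear": [0, 0, 0], "rotation": [0, 0, 0]}
    - {"claw": 0.4, "linear": [0, 0, 0], "rotation": [0, 0, 0]}
    - {"claw": 0.4, "linear": [0, 0, 0], "rotation": [0, 0, 0]}
    - {"claw": 0.4, "linear": [-0.3, 0, 0], "rotation": [0, 0, 0]}
    - {"claw": 0.4, "linear": [-0.6, 0, 0], "rotation": [0, 0, 0]}
    - {"claw": 0.4, "linear": [-0.8, 0, 0], "rotation": [0, 0, 0]}
    - {"claw": 0.4, "linear": [-0.9, 0, 0], "rotation": [0, 0, 0]}
    - {"claw": 0.4, "linear": [-0.9, 0, 0], "rotation": [0, 0, 0]}
    - {"claw": 0.4, "linear": [-0.9, 0, 0], "rotation": [0, 0, 0]}

```text
time: 47.0
position: [0.4642, -0.3867, 0.1726]
tool_rot: [0.342, 1.542, -0.343]
ft_force: [0.4, -0.1, -0.2]
grip_width: 0.595
```

Request:
play_rows:
  targets:
    - {"claw": 0.4, "linear": [-1, 0, 0], "rotation": [0, 0, 0]}
    - {"claw": 0.4, "linear": [-1, 0, 0], "rotation": [0, 0, 0]}
    - {"claw": 0.4, "linear": [-0.5, 0.8, 0], "rotation": [0, 0, 0]}
    - {"claw": 0.4, "linear": [0, 1, 0], "rotation": [0, 0, 0]}
    - {"claw": 0.4, "linear": [0, 1, 0], "rotation": [0, 0, 0]}
    - {"claw": 0.4, "linear": [0, 1, 0], "rotation": [0, 0, 0]}
    - {"claw": 0.4, "linear": [0, 1, 0], "rotation": [0, 0, 0]}
    - {"claw": 0.4, "linear": [0, 0.5, 0], "rotation": [0, 0, 0]}
    - {"claw": 0.4, "linear": [0, 0, 0], "rotation": [0, 0, 0]}
    - {"claw": 0.4, "linear": [0, 0, 0], "rotation": [0, 0, 0]}

```text
time: 47.83
position: [0.5244, -0.269, 0.2566]
tool_rot: [0.342, 1.514, -0.353]
ft_force: [-0.7, -0.0, 0.4]
grip_width: 0.598
```

```bash
python3 go.py; python3 - <<'E'
from h import *
i=get_image("top");s=get_image("scene")
a=cv2.resize(i[90:300,140:500],None,fx=2.2,fy=2.2,interpolation=cv2.INTER_CUBIC)[:340];b=cv2.resize(s[150:300,250:460],None,fx=1.7,fy=1.7)
c=cv2.resize(i[120:270,140:470],None,fx=2.4,fy=2.4,interpolation=cv2.INTER_CUBIC)
o=np.zeros((600,800,3),np.uint8);o[:338,:726]=a[:338,:726];o[340:595,:357]=b;d=cv2.resize(i[195:260,395:470],None,fx=3.5,fy=3.5);o[345:345+d.shape[0],400:400+d.shape[1]]=d
cv2.imwrite("pics/crop10.png",o);cv2.imwrite("pics/topend.png",i)
E
```

```text
t 47.8 pos [ 0.5244 -0.269   0.2566] yaw -25.5 tilt [ 0.026 -0.013] F [-0.7 -0.   0.4] T [-0.09  0.11 -0.07] w 52.0mm q1 -0.10 q7 0.07
```

View pics/crop10.png

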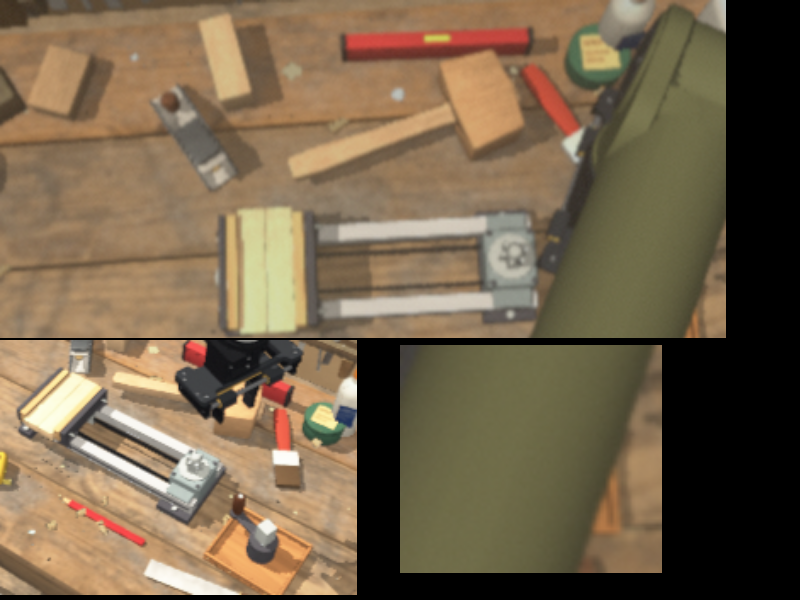

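The staves are clamped and the key stands upright in the tray, but its arm points towards the gearbox: hub at (263,528), handle at (238,500). I mis-tracked the regrips by half a turn, so I'll turn the key round.

Request:
play_rows:
  targets:
    - {"claw": 0.4, "linear": [0, 0, 0], "rotation": [-0.08, 0, 0]}
    - {"claw": 0.4, "linear": [0, 0, 0], "rotation": [-0.08, 0, 0]}
    - {"claw": 0.4, "linear": [0, 0, 0], "rotation": [-0.08, 0, 0]}
    - {"claw": 0.4, "linear": [0, 0, 0], "rotation": [-0.08, 0, 0]}
    - {"claw": 0.4, "linear": [0, 0, 0], "rotation": [-0.08, 0, 0]}
    - {"claw": 0.4, "linear": [0, 0, 0], "rotation": [-0.08, 0, 0]}
    - {"claw": 0.4, "linear": [0, 0, 0], "rotation": [-0.08, 0, 0]}
    - {"claw": 0.4, "linear": [0, 0, 0], "rotation": [-0.08, 0, 0]}
    - {"claw": 0.4, "linear": [0, 0, 0], "rotation": [-0.08, 0, 0]}
    - {"claw": 0.4, "linear": [0, 0, 0], "rotation": [-0.08, 0, 0]}

```text
time: 48.77
position: [0.5131, -0.2897, 0.2571]
tool_rot: [-0.65, 1.466, 0.606]
ft_force: [-0.0, 0.3, -0.1]
grip_width: 0.598
```

Request:
play_rows:
  targets:
    - {"claw": 0.4, "linear": [0, 0, 0], "rotation": [-0.08, 0, 0]}
    - {"claw": 0.4, "linear": [0, 0, 0], "rotation": [-0.08, 0, 0]}
    - {"claw": 0.4, "linear": [0, 0, 0], "rotation": [-0.04, 0, 0]}
    - {"claw": 0.4, "linear": [0, 0, 0], "rotation": [0, 0, 0]}

```text
time: 49.1
position: [0.5081, -0.2982, 0.2573]
tool_rot: [-0.894, 1.386, 0.845]
ft_force: [-0.6, -0.3, 0.6]
grip_width: 0.602
```

```bash
python3 go.py .4646 -.3866 .17 65
```

```text
t 49.1 pos [ 0.5081 -0.2982  0.2573] yaw 64.1 tilt [ 0.02  -0.023] F [-0.6 -0.3  0.6] T [ 0.03 -0.02 -0.03] w 52.4mm q1 0.05 q7 1.66
to (0.4646, -0.3866, 0.17, 65.0) turn units -0.01 rotvec units [-0.01  -0.008  0.018] shift units [ 3.49  0.08 -3.94]
```

Request:
play_rows:
  targets:
    - {"claw": 0.4, "linear": [0.3, 0, -0.5], "rotation": [-0.01, -0.008, 0.018]}
    - {"claw": 0.4, "linear": [0.6, 0, -0.9], "rotation": [0, 0, 0]}
    - {"claw": 0.4, "linear": [0.8, 0, -0.9], "rotation": [0, 0, 0]}
    - {"claw": 0.4, "linear": [0.8, 0, -0.9], "rotation": [0, 0, 0]}
    - {"claw": 0.4, "linear": [0.6, 0, -0.5], "rotation": [0, 0, 0]}
    - {"claw": 0.4, "linear": [0, 0, 0], "rotation": [0, 0, 0]}
    - {"claw": 0.4, "linear": [0, 0, 0], "rotation": [0, 0, 0]}

```text
time: 49.68
position: [0.4625, -0.3929, 0.179]
tool_rot: [-0.866, 1.394, 0.861]
ft_force: [0.6, 0.1, 0.2]
grip_width: 0.6
```

```bash
python3 go.py .4646 -.3866 .13 65
```

```text
t 49.7 pos [ 0.4625 -0.3929  0.179 ] yaw 63.6 tilt [ 0.001 -0.003] F [0.6 0.1 0.2] T [-0.02 -0.09  0.02] w 52.2mm q1 0.20 q7 1.89
to (0.4646, -0.3866, 0.13, 65.0) turn units -0.016 rotvec units [-0.016 -0.001  0.001] shift units [1.96 0.03 0.27]
```

Request:
play_rows:
  targets:
    - {"claw": 0.4, "linear": [0.4, 0.03, 0.27], "rotation": [-0.016, 0, 0]}
    - {"claw": 0.4, "linear": [0.6, 0, 0], "rotation": [0, 0, 0]}
    - {"claw": 0.4, "linear": [0.6, 0, 0], "rotation": [0, 0, 0]}
    - {"claw": 0.4, "linear": [0.3, 0, 0], "rotation": [0, 0, 0]}
    - {"claw": 0.4, "linear": [0, 0, 0], "rotation": [0, 0, 0]}
    - {"claw": 0.4, "linear": [0, 0, 0], "rotation": [0, 0, 0]}

```text
time: 50.18
position: [0.471, -0.3819, 0.1336]
tool_rot: [-0.894, 1.376, 0.882]
ft_force: [-0.2, 0.5, 0.2]
grip_width: 0.598
```

```bash
python3 go.py .4646 -.3866 .059 65
```

```text
t 50.2 pos [ 0.471  -0.3819  0.1336] yaw 65.5 tilt [ 0.009 -0.003] F [-0.2  0.5  0.2] T [-0.03  0.02 -0.04] w 52.0mm q1 0.19 q7 1.91
to (0.4646, -0.3866, 0.059, 65.0) turn units 0.006 rotvec units [0.006 0.    0.006] shift units [ 2.98  0.15 -0.28]
```

Request:
play_rows:
  targets:
    - {"claw": 0.4, "linear": [0.2, 0.15, -0.28], "rotation": [0.006, 0, 0.006]}
    - {"claw": 0.4, "linear": [0.2, 0, 0], "rotation": [0, 0, 0]}
    - {"claw": 0.4, "linear": [0, 0, 0], "rotation": [0, 0, 0]}
    - {"claw": 0.4, "linear": [0, 0, 0], "rotation": [0, 0, 0]}

```text
time: 50.52
position: [0.4665, -0.3868, 0.1254]
tool_rot: [-0.884, 1.382, 0.881]
ft_force: [0.2, -0.3, 0.4]
grip_width: 0.598
```

```bash
python3 go.py .4646 -.3866 .059 65
```

```text
t 50.5 pos [ 0.4665 -0.3868  0.1254] yaw 65.1 tilt [ 0.003 -0.001] F [ 0.2 -0.3  0.4] T [-0.02  0.03  0.  ] w 52.0mm q1 0.20 q7 1.92
to (0.4646, -0.3866, 0.059, 65.0) turn units 0.001 rotvec units [0.001 0.    0.002] shift units [ 2.66  0.07 -0.03]
```

Request:
play_rows:
  targets:
    - {"claw": 0.4, "linear": [0.4, 0.07, -0.03], "rotation": [0, 0, 0.002]}
    - {"claw": 0.4, "linear": [0.6, 0, 0], "rotation": [0, 0, 0]}
    - {"claw": 0.4, "linear": [0.6, 0, 0], "rotation": [0, 0, 0]}
    - {"claw": 0.4, "linear": [0.5, 0, 0], "rotation": [0, 0, 0]}
    - {"claw": 0.4, "linear": [0.4, 0, 0], "rotation": [0, 0, 0]}
    - {"claw": 0.4, "linear": [0, 0, 0], "rotation": [0, 0, 0]}
    - {"claw": 0.4, "linear": [0, 0, 0], "rotation": [0, 0, 0]}

```text
time: 51.1
position: [0.4645, -0.388, 0.0591]
tool_rot: [-0.883, 1.384, 0.881]
ft_force: [0.4, -0.8, -0.1]
grip_width: 0.6
```

Request:
play_rows:
  newtons: 45
  targets:
    - {"claw": 1, "linear": [0, 0, 0], "rotation": [0, 0, 0]}
    - {"claw": 1, "linear": [0, 0, 0], "rotation": [0, 0, 0]}
    - {"claw": 1, "linear": [0, 0, 0], "rotation": [0, 0, 0]}
    - {"claw": 1, "linear": [0, 0, 0], "rotation": [0, 0, 0]}
    - {"claw": 1, "linear": [0, 0, 0], "rotation": [0, 0, 0]}
    - {"claw": 1, "linear": [0, 0, 0], "rotation": [0, 0, 0]}

```text
time: 51.6
position: [0.4659, -0.3885, 0.0612]
tool_rot: [-0.885, 1.382, 0.878]
ft_force: [-0.4, -0.5, -3.2]
grip_width: 0.298
```

```bash
python3 go.py .4646 -.3866 .09 65
```

```text
t 51.6 pos [ 0.4659 -0.3885  0.0612] yaw 65.0 tilt [ 0.005 -0.002] F [-0.4 -0.5 -3.2] T [-0.2   0.05 -0.01] w 25.9mm q1 0.23 q7 1.96
to (0.4646, -0.3866, 0.09, 65.0) turn units -0.0 rotvec units [-0.     0.     0.003] shift units [-1.15  0.08  0.05]
```

Request:
play_rows:
  targets:
    - {"claw": 1, "linear": [-0.3, 0, 0], "rotation": [0, 0, 0.003]}
    - {"claw": 1, "linear": [-0.5, 0, 0], "rotation": [0, 0, 0]}
    - {"claw": 1, "linear": [-0.6, 0, 0], "rotation": [0, 0, 0]}
    - {"claw": 1, "linear": [-0.4, 0, 0], "rotation": [0.04, 0, 0]}
    - {"claw": 1, "linear": [0, 0, 0], "rotation": [0.08, 0, 0]}
    - {"claw": 1, "linear": [-0.03, 0, 0], "rotation": [0.08, 0, 0]}
    - {"claw": 1, "linear": [-0.03, 0, 0], "rotation": [0.08, 0, 0]}
    - {"claw": 1, "linear": [-0.03, 0, 0], "rotation": [0.08, 0, 0]}
    - {"claw": 1, "linear": [-0.03, 0, 0], "rotation": [0.08, 0, 0]}
    - {"claw": 1, "linear": [-0.03, 0, 0], "rotation": [0.08, 0, 0]}

```text
time: 52.43
position: [0.4627, -0.3874, 0.1168]
tool_rot: [-0.244, 1.561, 0.251]
ft_force: [0.2, 0.3, -4.7]
grip_width: 0.3
```

Request:
play_rows:
  targets:
    - {"claw": 1, "linear": [-0.03, 0, 0], "rotation": [0.08, 0, 0]}
    - {"claw": 1, "linear": [-0.03, 0, 0], "rotation": [0.08, 0, 0]}
    - {"claw": 1, "linear": [-0.03, 0, 0], "rotation": [0.08, 0, 0]}
    - {"claw": 1, "linear": [-0.03, 0, 0], "rotation": [0.08, 0, 0]}
    - {"claw": 1, "linear": [-0.03, 0, 0], "rotation": [0.08, 0, 0]}
    - {"claw": 1, "linear": [-0.03, 0, 0], "rotation": [0.08, 0, 0]}
    - {"claw": 1, "linear": [-0.03, 0, 0], "rotation": [0.08, 0, 0]}
    - {"claw": 1, "linear": [-0.03, 0, 0], "rotation": [0.08, 0, 0]}

```text
time: 53.1
position: [0.4616, -0.3857, 0.1289]
tool_rot: [0.54, 1.511, -0.532]
ft_force: [0.1, -0.8, -4.5]
grip_width: 0.3
```

```bash
python3 go.py .461 -.384 .09 -90
```

```text
t 53.1 pos [ 0.4616 -0.3857  0.1289] yaw -39.2 tilt [-0.005  0.007] F [ 0.1 -0.8 -4.5] T [-0.11  0.15 -0.04] w 26.1mm q1 -0.04 q7 0.21
to (0.461, -0.384, 0.09, -90.0) turn units 0.564 rotvec units [ 0.564 -0.006  0.001] shift units [ 1.56 -0.02 -0.07]
```

Request:
play_rows:
  targets:
    - {"claw": 1, "linear": [0, 0, 0], "rotation": [0.08, -0.006, 0]}
    - {"claw": 1, "linear": [0, 0, 0], "rotation": [0.08, 0, 0]}
    - {"claw": 1, "linear": [0, 0, 0], "rotation": [0.08, 0, 0]}
    - {"claw": 1, "linear": [0, 0, 0], "rotation": [0.08, 0, 0]}
    - {"claw": 1, "linear": [0, 0, 0], "rotation": [0.08, 0, 0]}
    - {"claw": 1, "linear": [0, 0, 0], "rotation": [0.08, 0, 0]}
    - {"claw": 1, "linear": [0, 0, 0], "rotation": [0.08, 0, 0]}
    - {"claw": 1, "linear": [0, 0, 0], "rotation": [0.05, 0, 0]}
    - {"claw": 1, "linear": [0, 0, 0], "rotation": [0, 0, 0]}
    - {"claw": 1, "linear": [0, 0, 0], "rotation": [0, 0, 0]}

```text
time: 53.93
position: [0.4617, -0.3817, 0.1358]
tool_rot: [1.269, 1.179, -1.256]
ft_force: [-0.7, -0.3, -4.9]
grip_width: 0.297
```

```bash
python3 go.py .461 -.384 .065 -95
```

```text
t 53.9 pos [ 0.4617 -0.3817  0.1358] yaw -94.1 tilt [0.003 0.008] F [-0.7 -0.3 -4.9] T [0.   0.19 0.04] w 25.9mm q1 -0.19 q7 -0.66
to (0.461, -0.384, 0.065, -95.0) turn units 0.01 rotvec units [ 0.01  -0.005 -0.001] shift units [ 2.83 -0.02  0.09]
```

Request:
play_rows:
  targets:
    - {"claw": 1, "linear": [0.3, 0, 0.05], "rotation": [0.01, -0.005, 0]}
    - {"claw": 1, "linear": [0.6, 0, 0], "rotation": [0, 0, 0]}
    - {"claw": 1, "linear": [0.6, 0, 0], "rotation": [0, 0, 0]}
    - {"claw": 1, "linear": [0.5, 0, 0], "rotation": [0, 0, 0]}
    - {"claw": 1, "linear": [0.3, 0, 0], "rotation": [0, 0, 0]}
    - {"claw": 1, "linear": [0.15, 0, 0], "rotation": [0, 0, 0]}
    - {"claw": 1, "linear": [0, 0, 0], "rotation": [0, 0, 0]}

```text
time: 54.52
position: [0.4616, -0.3811, 0.0678]
tool_rot: [1.27, 1.171, -1.265]
ft_force: [-0.0, -0.3, -4.2]
grip_width: 0.3
```

```bash
python3 go.py .461 -.384 .060 -95
```

```text
t 54.5 pos [ 0.4616 -0.3811  0.0678] yaw -94.6 tilt [0.002 0.003] F [-0.  -0.3 -4.2] T [0.02 0.18 0.  ] w 26.1mm q1 -0.15 q7 -0.63
to (0.461, -0.384, 0.06, -95.0) turn units 0.005 rotvec units [ 0.005 -0.002 -0.001] shift units [ 0.31 -0.01  0.12]
```

Request:
play_rows:
  targets:
    - {"claw": 1, "linear": [0.1, 0, 0], "rotation": [0, -0.002, 0]}
    - {"claw": 1, "linear": [0.1, 0, 0], "rotation": [0, 0, 0]}
    - {"claw": 1, "linear": [0.08, 0, 0], "rotation": [0, 0, 0]}
    - {"claw": 1, "linear": [0.06, 0, 0], "rotation": [0, 0, 0]}
    - {"claw": 1, "linear": [0.05, 0, 0], "rotation": [0, 0, 0]}

```text
time: 54.93
position: [0.4621, -0.3822, 0.0611]
tool_rot: [1.269, 1.168, -1.265]
ft_force: [-3.4, 3.0, 2.8]
grip_width: 0.295
```

```bash
python3 go.py .461 -.384 .060 -95
```

```text
t 54.9 pos [ 0.4621 -0.3822  0.0611] yaw -94.5 tilt [0.003 0.   ] F [-3.4  3.   2.8] T [0.69 0.82 0.03] w 25.6mm q1 -0.14 q7 -0.62
to (0.461, -0.384, 0.06, -95.0) turn units 0.005 rotvec units [ 0.005 -0.    -0.002] shift units [ 0.04 -0.04  0.07]
```

Request:
play_rows:
  targets:
    - {"claw": 0.4, "linear": [0, 0, 0], "rotation": [0, 0, 0]}
    - {"claw": 0.4, "linear": [0, 0, 0], "rotation": [0, 0, 0]}
    - {"claw": 0.4, "linear": [0, 0, 0], "rotation": [0, 0, 0]}
    - {"claw": 0.4, "linear": [0, 0, 0], "rotation": [0, 0, 0]}
    - {"claw": 0.4, "linear": [-0.3, 0, 0], "rotation": [0, 0, 0]}
    - {"claw": 0.4, "linear": [-0.6, 0, 0], "rotation": [0, 0, 0]}
    - {"claw": 0.4, "linear": [-0.8, 0, 0], "rotation": [0, 0, 0]}
    - {"claw": 0.4, "linear": [-0.9, 0, 0], "rotation": [0, 0, 0]}
    - {"claw": 0.4, "linear": [-0.9, 0, 0], "rotation": [0, 0, 0]}
    - {"claw": 0.4, "linear": [-0.9, 0, 0], "rotation": [0, 0, 0]}

```text
time: 55.77
position: [0.4617, -0.3837, 0.1794]
tool_rot: [1.268, 1.163, -1.267]
ft_force: [0.8, -0.2, 0.2]
grip_width: 0.599
```

Request:
play_rows:
  targets:
    - {"claw": 0.4, "linear": [-1, 0, 0], "rotation": [0, 0, 0]}
    - {"claw": 0.4, "linear": [-1, 0, 0], "rotation": [0, 0, 0]}
    - {"claw": 0.4, "linear": [-0.5, 0, -0.8], "rotation": [0, 0, 0]}
    - {"claw": 0.4, "linear": [0, 0, -1], "rotation": [0, 0, 0]}
    - {"claw": 0.4, "linear": [0, 0, -1], "rotation": [0, 0, 0]}
    - {"claw": 0.4, "linear": [0, 0, -1], "rotation": [0, 0, 0]}
    - {"claw": 0.4, "linear": [0, 0, -1], "rotation": [0, 0, 0]}
    - {"claw": 0.4, "linear": [0, 0, -1], "rotation": [0, 0, 0]}
    - {"claw": 0.4, "linear": [0, 0, -1], "rotation": [0, 0, 0]}
    - {"claw": 0.4, "linear": [0, 0, -1], "rotation": [0, 0, 0]}

```text
time: 56.6
position: [0.4773, -0.1994, 0.2625]
tool_rot: [1.289, 1.125, -1.274]
ft_force: [0.5, 0.2, -0.6]
grip_width: 0.599
```

Request:
play_rows:
  targets:
    - {"claw": 0.4, "linear": [0, 0, -1], "rotation": [0, 0, 0]}
    - {"claw": 0.4, "linear": [0, 0, -0.5], "rotation": [0, 0, 0]}
    - {"claw": 0.4, "linear": [0, 0, 0], "rotation": [0, 0, 0]}
    - {"claw": 0.4, "linear": [0, 0, 0], "rotation": [0, 0, 0]}

```text
time: 56.93
position: [0.4824, -0.1563, 0.2662]
tool_rot: [1.293, 1.129, -1.261]
ft_force: [0.2, -0.3, 1.0]
grip_width: 0.6
```

```bash
python3 go.py; python3 - <<'E'
from h import *
i=get_image("top");s=get_image("scene")
a=cv2.resize(i[90:310,140:500],None,fx=1.8,fy=1.8,interpolation=cv2.INTER_CUBIC);b=cv2.resize(s[180:280,230:460],None,fx=1.9,fy=1.9)
o=np.zeros((600,800,3),np.uint8);o[:396,:648]=a;o[400:590,:437]=b;d=cv2.resize(i[195:260,395:470],None,fx=3,fy=3);o[400:595,450:675]=d
cv2.imwrite("pics/crop11.png",o)
E
```

```text
t 56.9 pos [ 0.4824 -0.1563  0.2662] yaw -95.8 tilt [ 0.034 -0.01 ] F [ 0.2 -0.3  1. ] T [-0.    0.25 -0.04] w 52.2mm q1 -0.79 q7 -1.49
```

View pics/crop11.png

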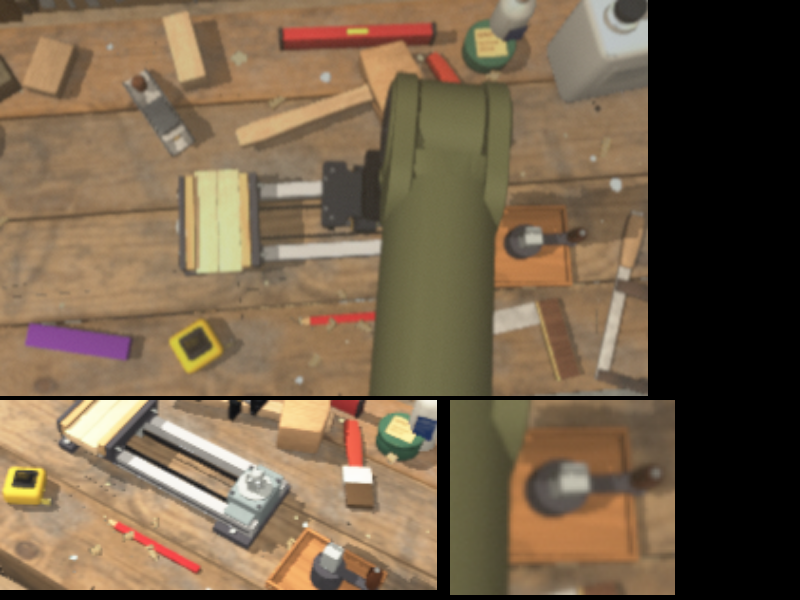

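The key stands upright in the tray with its arm pointing away from the gearbox (hub at (532,237), handle at (580,235)). The staves are clamped together, and the other tools are where they were. Handing in.

```bash
python3 -c "
from bench import *
print(close_job())"
```

```text
the job is handed in; nothing more can be done
None
```

The dry fit is done and handed in at about 57 s of the 210 s. Both staves present are clamped between fence and jaw, and the key is back upright in its tray. No verdict was reported.

**What I did:**
- Laid the two yellow-green staves flat across the rails and left the purple look-alike alone.
- Set the key on the shaft, turned it until it meshed, and pushed it home. It dropped 23 mm from the unmeshed stop.
- Cranked clockwise from the hub in three strokes until the torque jumped from 0.8 to about 2.1 N m, which I took as the hard stop.
- Took the key off and stood it in the tray.

**What went wrong:** I first set the key down with its arm pointing at the gearbox, because I lost track by half a turn when regripping. The check picture showed it, so I picked the key up again and turned it to point away. Also, at the hard stop the hub slipped slightly in the grip, and I eased the twist back by about 6 degrees before lifting.

**Last checks:** The final picture shows fence, stave, stave and jaw with no visible gaps, the key upright in the tray with its arm pointing away from the gearbox, and nothing that I could see moved among the other tools. Stave ends look level to about the picture's 2 mm resolution. The camera measurements at the end were by eye and colour mask only. I did not re-measure the jaw pressure after taking the key off, nor the positions of the other tools.

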